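# Set up the tea-caddy sample for its photo

### The job

The photographer across the table is ready for the tea-caddy sample. Turn the cup that stands mouth-down the right way up and stand it on the round wooden coaster, let go of it, and then turn the carousel until its one tall jar stands at the front, squarely above the knob of the base's drawer. Finish while still holding the carousel there with the gripper, motionless, and leave the teapot, the tape roll and the carton where they are.

Things in the scene. Friction and masses are not known exactly. Their poses are not given: they have to be found in the camera images.
- cup: the only tea cup in reach: straight-sided white ceramic cup without a handle, 60 mm outside diameter, 62 mm tall, wall 4 mm, floor 6 mm, 100 to 170 g, loose. It starts standing mouth-down on the table. Origin at the centre of its mouth (rim plane); its z axis points from the mouth to the foot, so z is up at the start and must be down at the end
- cup_foot (a point): centre of the cup's closed foot (the outside of its floor), 62 mm from the mouth along the cup's axis; the flat of the foot is 54 mm across
- cup_mouth (a point): centre of the cup's open mouth, in the plane of its rim
- coaster: flat round disc of light wood lying on the table, 110 mm diameter, 7 mm thick, without a rim; does not slide. Origin at the centre of its underside, on the table
- caddy_base: fixed base of the rotary tea caddy: square dark-wood box, 236 mm wide (256 mm over its corner posts), 58 mm tall, with one drawer front (drawer not used). Origin at the centre of its underside, below the turntable's axis; its x axis points out of the drawer front, away from the robot (within 30 degrees of world +x): this is the caddy's front
- drawer_knob (a point): brass knob, 18 mm diameter, in the middle of the drawer front: 138 mm in front of the caddy's axis, 29 mm above the table
- turntable: the carousel: round dark-wood disc, 232 mm diameter, 12 mm thick, top 76 mm above the table, with jars, a rim rail (top 42 mm above the disc's underside) and a middle handle, all fast to it. Turns freely both ways without stops, light friction (about 0.03 N m), stays where it is left. Origin on its vertical axis (the base's middle) at the disc's underside; x axis points to the tall jar
- tall_jar_top (a point): top of the tall jar's lid knob (18 mm across), 188 mm above the table, 67 mm from the turntable's axis. Four white jars with light wooden lids, each 58 mm diameter, stand 90 degrees apart at that radius: three are short (tops 150 mm above the table), one is tall. They do not come off
- handle_mid (a point): middle of the carrying handle, on the turntable's axis, 246 mm above the table: a level wooden bar 80 mm long, 16 mm wide and 20 mm tall, lying along the line from the axis to the tall jar (turntable's x axis), with free space all round it; it turns with the turntable
- teapot: bystander: terracotta teapot, body 108 mm diameter, 96 mm tall, spout and handle 170 mm overall; origin at the centre of its underside
- tape_roll: bystander: roll of brown packing tape lying flat, 100 mm outside diameter, 48 mm tall; origin at the centre of its underside
- carton: bystander: small closed cardboard carton 130 x 100 x 70 mm; origin at the centre of its underside

How it is judged:
By the outcome, as a careful person would: the job done as asked, in the order asked, and still so for the second after the job is handed in, while the arm keeps its last pose, push and grip.
It also fails if it takes over 72 s, if anything falls off the work surface, if the arm or the gripper's body presses on something with over 40 N, if the wrist force passes 120 N, or if a joint passes its speed limit or range.

### The arm

A 7-joint arm with a two-finger parallel gripper is mounted at the origin on the work surface. World frame = base frame: x ahead of the robot, y to its left, z up, the work surface at z = 0. Lengths are in m, angles in rad, forces in N, time in s.
With the tool pointing down it reaches from about 0.4 to 0.85 m from the base axis. Payload 10.4 kg.
Tool frame: the origin (TCP) lies midway between the tips of the shut fingers; the grasp point (between the pads) lies 19 mm behind it; z points along the fingers, y is the direction in which the jaws open and shut (so a half turn about z gives the same grasp; the last joint's range is limited). The gripper opens to 87 mm and grips with 3 to 60 N. Pads are 19 mm wide; open, the fingers measure 117 mm over their backs; the gripper's body (75 mm by 190 mm) begins 51 mm behind the grasp point.
Start: joints at [1.257, 0.332, -0.065, 1.46, 0.022, 1.35, -0.088], TCP at [0.179, -0.599, 0.223] pointing down, gripper open.
Joint ranges: [-2.6, 2.6], [-0.5, 2.12], [-1.47, 1.34], [0.16, 2.42], [-1.27, 4.41], [0.06, 2.06], [-2.6, 2.6]. Speed limits (rad/s): [2.22, 2.22, 2.79, 2.79, 3.14, 3.14, 3.14].

### API

Orientations are given as a rotation vector (axis times angle).
In Python, from station import env gives the robot as it stands.
- The arm moves only by the tool arm_command, never from a script. Its argument "rows" is a list of rows, each a list of 2 entries, a list of its own where there are three numbers: the shift along the tool's x, y, z each as a share of 20 mm, from -1 to 1, then the turn, a rotation vector about the tool's x, y, z each as a share of 45 degrees, from -1 to 1. A call has 1 to 8 rows; each row shifts and turns the pose as measured when the row begins, along the tool's axes as they then stand; what a row does not reach is not made up. A row lasts 1/10 s, in which the tool goes at most 50 mm and 8.59 degrees, less where a joint would pass 70% of its speed; a pose out of reach is approached as far as the arm can. A call with a number of a shift or a turn outside -1 to 1 is refused whole. A call with a gripper value outside its range is refused whole. "fingers" is the finger opening in mm, from 0 to 87, set as the call begins (left out, the last holds). The fingers move at their own pace and stop on an object; the grip force is fixed at half the most. Time passes only in rows, so rows that do not move let the fingers close. It gives the time, the measured TCP pose, the force and the opening at its end, in the units of the state.
- env.read_state(): the state, without advancing time (a new reading comes with each control period).
- env.snapshot(name): name is "scene" or "side" or "wrist"; returns the picture (480x640x3 uint8, red, green, blue); there is no depth.
- env.camera_info(name): a dict with "fovy" (degrees; the focal length in pixels is half the picture's height over the tangent of half this angle, whatever the lens; pixels are square), "cx", "cy" (the principal point, pixels), "distortion" ([k1, k2, p1, p2, k3] as OpenCV has them; the pictures are not rectified), "world_to_cam" (4x4, takes a point from world to camera coordinates); the wrist camera has in their place "tool_from_camera" (4x4, takes a point from camera to tool coordinates, whose origin is the TCP and whose axes are the flange's). Camera axes: x right, y down, z forward; pixel columns grow to the right and rows downward; lengths in m; the calibration is good to about 2 mm. A picture is of the moment at which its call begins: read the wrist's pose just before it. camera_info takes no time and is no camera call.
- env.sign_off(): hands the job in, once; it reports no verdict.
The state is a dict: "clock": time; "qpos": joint angles; "joint_vel": joint speeds; "effort": joint torques, N m; "eef_pos": TCP position; "tool_rot": TCP orientation; "force": force on the tool from outside, world axes, zero at the start; "ft_torque": the same for the moment, N m; "gripper_width": opening from 0.0 (shut) to 1.0 (fully open).
Only numpy, scipy, OpenCV 4.12 (cv2) and the standard library are available. Lean on these libraries where they do the work, as an engineer would, in place of code of your own. Each camera call takes 0.05 s, during which the arm holds its last target.

## Working session

There is one attempt and no reset: what is moved stays moved. The work goes in short steps, Python scripts to look and compute and a tool call to move; the robot and the scene stay as the last step left them, time stands still between calls to the robot, and variables do not carry over. Pictures are saved under pics/ and viewed, and the job is handed in when it is done.

Besides the shell and the picture viewer there is one more tool, called as name([rows], argument=value, ...), one row to a line, values as JSON. arm_command: Moves the arm, as the interface text tells. Shift numbers are shares of 20 mm and turn numbers shares of 45 degrees, none past 1 either way. Its arguments: {"type":"object","properties":{"rows":{"type":"array"},"fingers":{"type":"number"}},"required":["rows"]}

```bash
mkdir -p pics; ls; python3 - <<'E'
from station import env
import cv2,json
s=env.read_state(); print(s)
for n in ["scene","side","wrist"]:
    print(n,env.camera_info(n))
    cv2.imwrite(f"pics/{n}0.png",env.snapshot(n)[:,:,::-1])
E
```

```text
pics
{'clock': 0.0, 'qpos': array([ 1.25738847,  0.33285498, -0.06472968,  1.4609604 ,  0.02160861,
        1.34989732, -0.08844747]), 'joint_vel': array([-3.37572362e-04,  4.50933286e-04, -1.40514163e-03,  2.54375840e-04,
       -1.22897856e-03,  1.97905241e-05,  3.71790319e-04]), 'effort': array([-2.21615501e-04, -6.23252320e+01,  2.47326004e-02, -3.89892662e+01,
       -6.13116869e-02,  3.96941090e-02,  1.58159460e-04]), 'eef_pos': array([ 0.1790984 , -0.59837605,  0.22175546]), 'tool_rot': array([-3.10703410e+00, -4.55150795e-01,  4.26006499e-04]), 'force': array([ 0.75984865, -0.05755003,  0.45080997]), 'ft_torque': array([ 0.05018067,  0.00323385, -0.0044077 ]), 'gripper_width': 0.9976575508724556}
scene {'fovy': 48.35680453923397, 'cx': 324.93911873189944, 'cy': 244.20087557800898, 'distortion': array([-0.08477204,  0.        ,  0.        ,  0.        ,  0.        ]), 'world_to_cam': array([[ 0.6789273 ,  0.73413695,  0.01003314, -0.4827662 ],
       [ 0.40322053, -0.36140728, -0.84071278, -0.09167937],
       [-0.61357227,  0.57482842, -0.54138836,  1.63263136],
       [ 0.  
[... 319 characters left out ...]
,  0.42918685, -0.85826705,  0.2731406 ],
       [ 0.50963285, -0.69100416, -0.51262814,  0.81475447],
       [ 0.        ,  0.        ,  0.        ,  1.        ]])}
wrist {'fovy': 64.25388577894861, 'cx': 324.6763410961989, 'cy': 241.56545665806553, 'distortion': array([-0.04321495,  0.        ,  0.        ,  0.        ,  0.        ]), 'tool_from_camera': array([[ 8.08370501e-04, -9.52631278e-01, -3.04126610e-01,
         8.54276907e-02],
       [ 9.99999641e-01,  6.92533366e-04,  4.88747978e-04,
         4.75604589e-04],
       [-2.54978785e-04, -3.04126896e-01,  9.52631495e-01,
        -1.61621036e-01],
       [ 0.00000000e+00,  0.00000000e+00,  0.00000000e+00,
         1.00000000e+00]])}
```

View pics/scene0.png

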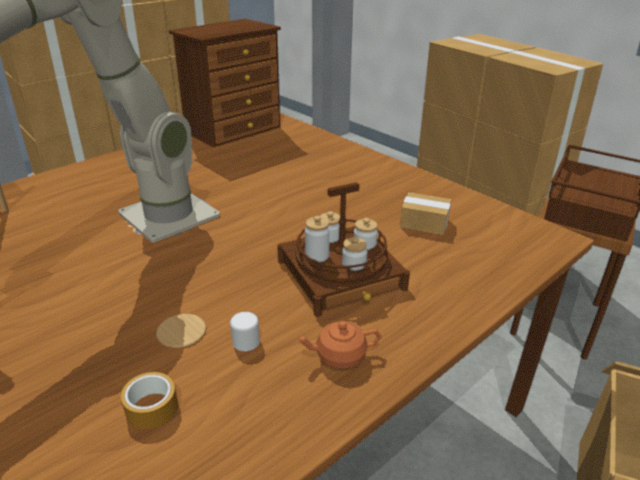

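View pics/side0.png

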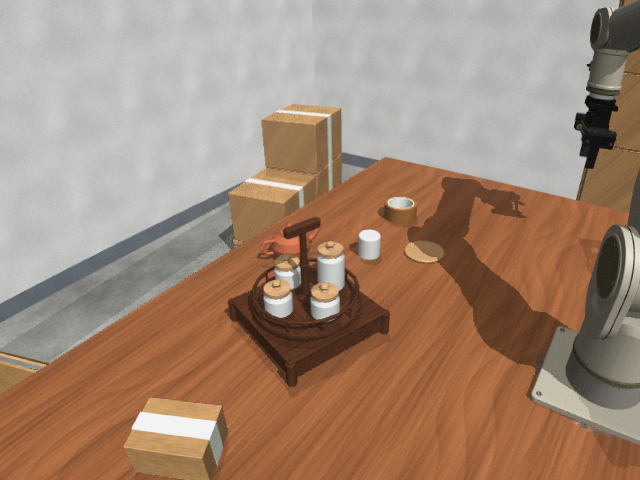

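View pics/wrist0.png

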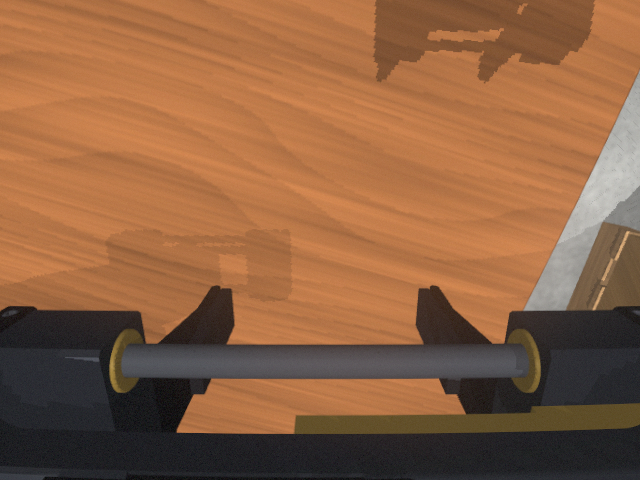

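The scene view shows the mouth-down cup at about (245,332), the coaster at (181,330), the tape at (150,400), the teapot at (342,345), the carousel at (342,250) with its tall jar at (317,240), and the knob at (367,296). I'll enlarge these for measuring.

```bash
cat > h.py <<'E'
import numpy as np,cv2
from scipy.spatial.transform import Rotation as R
from station import env
def K(n):
    i=env.camera_info(n); f=240/np.tan(np.radians(i["fovy"])/2)
    return np.array([[f,0,i["cx"]],[0,f,i["cy"]],[0,0,1]]),i["distortion"],i
def w2c(n,state=None):
    i=env.camera_info(n)
    if n!="wrist": return i["world_to_cam"]
    T=np.eye(4);T[:3,:3]=R.from_rotvec(state["tool_rot"]).as_matrix();T[:3,3]=state["eef_pos"]
    return np.linalg.inv(T@i["tool_from_camera"])
def px2w(n,uv,z,state=None):
    k,d,i=K(n);T=np.linalg.inv(w2c(n,state))
    p=cv2.undistortPoints(np.array(uv,float).reshape(-1,1,2),k,d).reshape(-1,2)
    o=T[:3,3];r=np.c_[p,np.ones(len(p))]@T[:3,:3].T
    return o+r*((z-o[2])/r[:,2])[:,None]
def proj(n,P,state=None):
    k,d,i=K(n);M=w2c(n,state)
    return cv2.projectPoints(np.array(P,float).reshape(-1,1,3),cv2.Rodrigues(M[:3,:3])[0],M[:3,3],k,d)[0].reshape(-1,2)
def crop(src,out,x,y,w,h,s):
    im=cv2.imread(src)[y:y+h,x:x+w]; cv2.imwrite(out,cv2.resize(im,None,fx=s,fy=s,interpolation=cv2.INTER_CUBIC))
E
python3 - <<'E'
from h import *
crop("pics/scene0.png","pics/c1.png",110,300,160,120,5)
crop("pics/scene0.png","pics/c2.png",260,170,160,150,4)
crop("pics/side0.png","pics/c3.png",220,200,180,180,3.3)
crop("pics/side0.png","pics/c4.png",340,190,120,90,6)
E
```

```text
(no output)
```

View pics/c1.png

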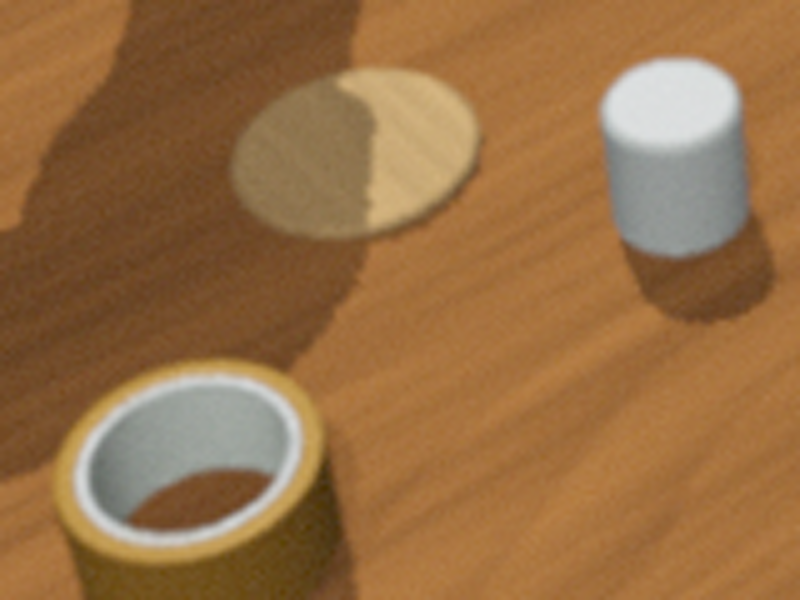

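View pics/c2.png

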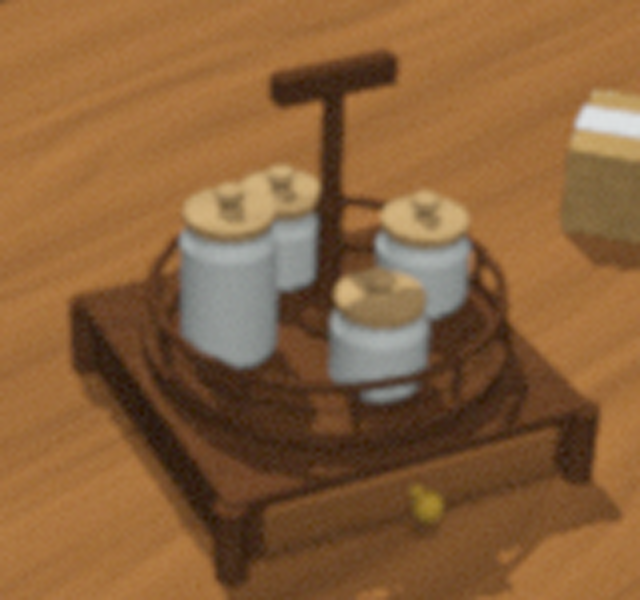

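View pics/c3.png

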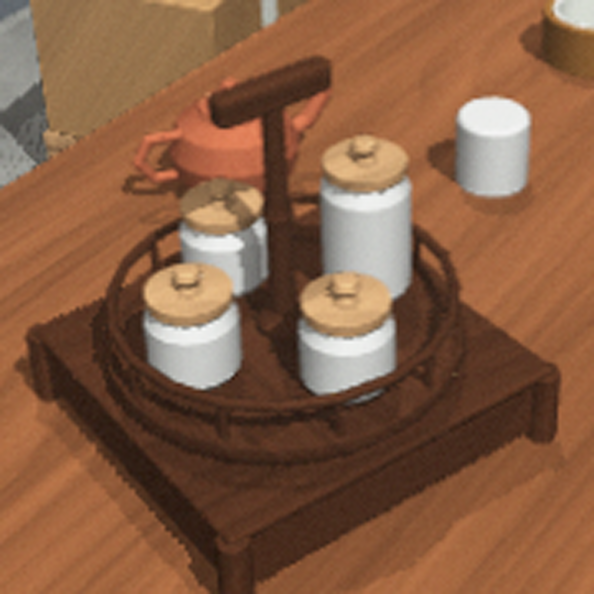

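View pics/c4.png

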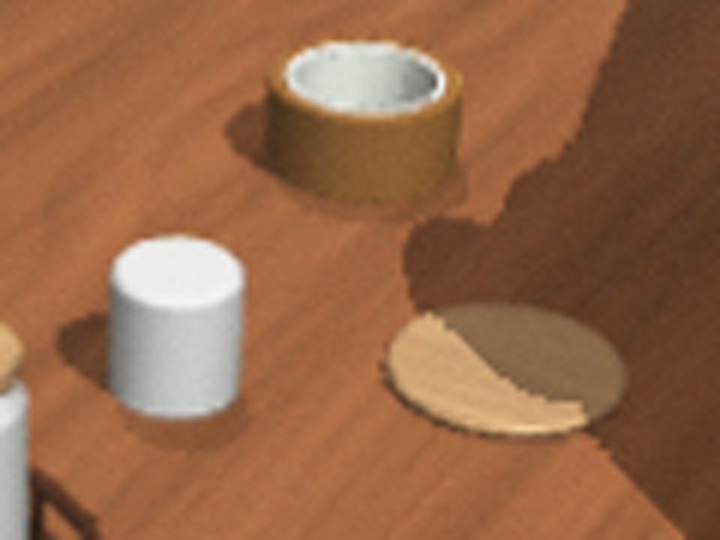

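```bash
python3 - <<'E'
from h import *
def c(n,x,y,s,o,z):
    uv=np.array([[(x+.5)/s-.5+o[0],(y+.5)/s-.5+o[1]]]);return px2w(n,uv,z)[0].round(4)
A=lambda x,y,z:c("scene",x,y,5,(110,300),z)
B=lambda x,y,z:c("scene",x,y,4,(260,170),z)
C=lambda x,y,z:c("side",x,y,3.3,(220,200),z)
D=lambda x,y,z:c("side",x,y,6,(340,190),z)
print("coaster",A(357,152,.007),D(505,368,.007))
print("cup",A(671,101,.062),D(178,271,.062))
print("tape",A(190,460,.048))
print("tape", D(365,78,.048))
print("handle",B(334,78,.246),C(271,91,.246))
print("tall",B(231,187,.188),C(363,139,.188))
print("knob",B(427,506,.029))
s=[B(*p,.150) for p in [(281,168),(427,194),(381,275)]];print(s)
s2=[C(*p,.150) for p in [(187,267),(345,275),(222,184)]];print(s2)
print("opp pair mean",(s[0]+s[2])/2, [(np.linalg.norm(a-b)) for a in s for b in s])
E
```

```text
coaster [ 0.4997 -0.2422  0.007 ] [ 0.4953 -0.2392  0.007 ]
cup [ 0.6196 -0.1512  0.062 ] [ 0.618  -0.1508  0.062 ]
tape [ 0.6526 -0.3961  0.048 ]
tape [ 0.6515 -0.3973  0.048 ]
handle [0.5796 0.176  0.246 ] [0.5819 0.1719 0.246 ]
tall [0.5594 0.1136 0.188 ] [0.5624 0.1083 0.188 ]
knob [0.7105 0.1331 0.029 ]
[array([0.5133, 0.1978, 0.15  ]), array([0.5975, 0.2429, 0.15  ]), array([0.6447, 0.1543, 0.15  ])]
[array([0.6018, 0.2354, 0.15  ]), array([0.519 , 0.1897, 0.15  ]), array([0.6432, 0.153 , 0.15  ])]
opp pair mean [0.579   0.17605 0.15   ] [np.float64(0.0), np.float64(0.0955177993883863), np.float64(0.13841318578806003), np.float64(0.0955177993883863), np.float64(0.0), np.float64(0.10038824632395968), np.float64(0.13841318578806003), np.float64(0.10038824632395968), np.float64(0.0)]
```

arm_command([
  [[1, 0, 0], [0, 0, -0.04]],
  [[1, 0, 0], [0, 0, -0.04]],
  [[1, 0, 0], [0, 0, -0.04]],
  [[1, 0, 0], [0, 0, -0.04]],
  [[1, 0, 0], [0, 0, -0.04]],
  [[1, 0, 0], [0, 0, -0.04]],
  [[1, 0, 0], [0, 0, -0.04]],
  [[1, 0, 0], [0, 0, -0.04]],
], fingers=87)

```text
clock: 0.95
eef_pos: [0.3373, -0.5291, 0.2211]
tool_rot: [-3.015, -0.872, -0.0]
force: [0.5, -0.5, 0.5]
gripper_width: 1.001
```

```bash
python3 - <<'E'
from h import *
s=env.read_state();print(s['clock'],s['eef_pos'],R.from_rotvec(s['tool_rot']).as_matrix().round(3),s['qpos'].round(3))
print("teapot knob",px2w("scene",[[342,324]],.094),px2w("scene",[[342,346]],.05))
print("teapot ends",px2w("scene",[[302,343],[380,333]],.06))
E
```

```text
0.95 [ 0.33734816 -0.52911118  0.22105959] [[ 0.846  0.534 -0.001]
 [ 0.534 -0.846  0.003]
 [ 0.001 -0.002 -1.   ]] [ 1.073  0.347 -0.184  1.447  0.063  1.356 -0.121]
teapot knob [[ 0.79439397 -0.03145958  0.094     ]] [[ 0.80766142 -0.04266876  0.05      ]]
teapot ends [[ 0.75448016 -0.10413182  0.06      ]
 [ 0.84043226  0.03503685  0.06      ]]
```

arm_command([
  [[1, 0, 0], [0, 0, -0.04]],
  [[1, 0, 0], [0, 0, -0.04]],
  [[1, 0, 0], [0, 0, -0.04]],
  [[1, 0, 0], [0, 0, -0.04]],
  [[1, 0, 0], [0, 0, -0.04]],
  [[1, 0, 0], [0, 0, -0.04]],
  [[1, 0, 0], [0, 0, -0.04]],
  [[1, 0, 0], [0, 0, -0.04]],
])

```text
clock: 1.75
eef_pos: [0.4721, -0.4192, 0.2213]
tool_rot: [-2.868, -1.276, -0.001]
force: [-0.1, -0.1, -1.0]
gripper_width: 0.999
```

arm_command([
  [[1, 0, 0], [0, 0, -0.04]],
  [[1, 0, 0], [0, 0, -0.04]],
  [[1, 0, 0], [0, 0, -0.04]],
  [[1, 0, 0], [0, 0, -0.04]],
  [[1, 0, 0], [0, 0, -0.04]],
  [[1, 0, 0], [0, 0, -0.04]],
  [[0, 0, 0], [0, 0.18, -0.04]],
  [[0, 0, 0], [0, 0.18, -0.04]],
])

```text
clock: 2.55
eef_pos: [0.5587, -0.3013, 0.2237]
tool_rot: [-2.512, -1.591, -0.375]
force: [-1.4, -0.9, -0.8]
gripper_width: 1.001
```

arm_command([
  [[0, 0, 0], [0, 0.18, 0]],
  [[0, 0, 0], [0, 0.18, 0]],
  [[0, 0, 0], [0, 0.18, 0]],
  [[0, 0, 0], [0, 0, 0]],
])

```text
clock: 2.95
eef_pos: [0.5596, -0.3019, 0.2245]
tool_rot: [-2.218, -1.414, -0.864]
force: [-1.1, -0.8, -1.1]
gripper_width: 0.999
```

```bash
cat >> h.py <<'E'
def st():
    s=env.read_state();M=R.from_rotvec(s['tool_rot']).as_matrix()
    g=s['eef_pos']-.019*M[:,2]
    print('t',round(s['clock'],2),'tcp',s['eef_pos'].round(4),'grasp',g.round(4),'w',round(s['gripper_width']*87,1),'F',s['force'].round(1));print(M.round(3));print(s['qpos'].round(2))
    return s,M,g
E
python3 - <<'E'
from h import *
s,M,g=st()
im=env.snapshot("wrist");cv2.imwrite("pics/w1.png",im[:,:,::-1])
c=np.array([.6188,-.151,.031])
print("to cup grasp in tool mm",(M.T@(c-g)*1000).round(1))
print(proj("wrist",[[.6188,-.151,.062]],s))
E
```

```text
t 2.95 tcp [ 0.5596 -0.3019  0.2245] grasp [ 0.554  -0.3132  0.2386] w 86.9 F [-1.1 -0.8 -1.1]
[[ 0.308  0.904  0.297]
 [ 0.677 -0.428  0.599]
 [ 0.669  0.016 -0.743]]
[ 1.12  0.57 -0.5   1.37 -0.46  1.45  0.33]
to cup grasp in tool mm [ -9.  -14.1 270.8]
[[310.2727676  193.29186558]]
```

View pics/w1.png

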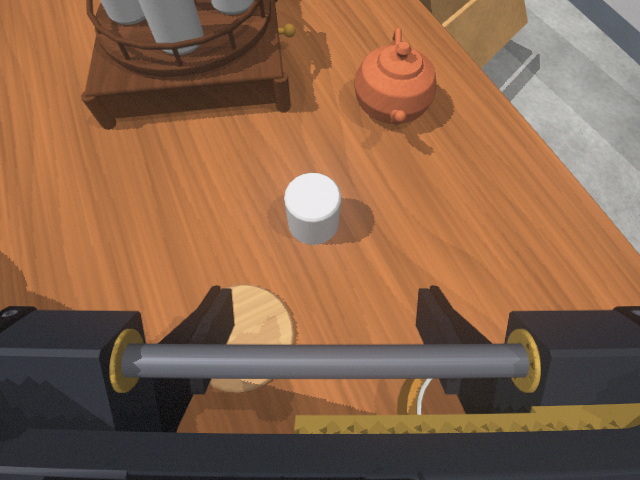

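arm_command([
  [[-0.05, -0.06, 1], [0, 0, 0]],
  [[-0.05, -0.06, 1], [0, 0, 0]],
  [[-0.05, -0.06, 1], [0, 0, 0]],
  [[-0.05, -0.06, 1], [0, 0, 0]],
  [[-0.05, -0.06, 1], [0, 0, 0]],
  [[-0.05, -0.06, 1], [0, 0, 0]],
  [[-0.05, -0.06, 1], [0, 0, 0]],
  [[-0.05, -0.06, 1], [0, 0, 0]],
])

```text
clock: 3.8
eef_pos: [0.608, -0.1909, 0.1081]
tool_rot: [-2.221, -1.48, -0.84]
force: [-0.1, -0.7, -0.4]
gripper_width: 1.002
```

```bash
python3 - <<'E'
from h import *
s,M,g=st()
im=env.snapshot("wrist");cv2.imwrite("pics/w2.png",im[:,:,::-1])
c=np.array([.6188,-.151,.031])
print("to cup grasp in tool mm",(M.T@(c-g)*1000).round(1))
print(proj("wrist",[[.6188,-.151,.062]],s))
E
```

```text
t 3.8 tcp [ 0.608  -0.1909  0.1081] grasp [ 0.6026 -0.2018  0.1227] w 87.2 F [-0.1 -0.7 -0.4]
[[ 0.282  0.916  0.284]
 [ 0.714 -0.398  0.575]
 [ 0.641  0.041 -0.767]]
[ 0.99  0.6  -0.54  1.58 -0.45  1.12  0.35]
to cup grasp in tool mm [-17.9  -9.1 104.2]
[[310.05426278 258.32576966]]
```

View pics/w2.png

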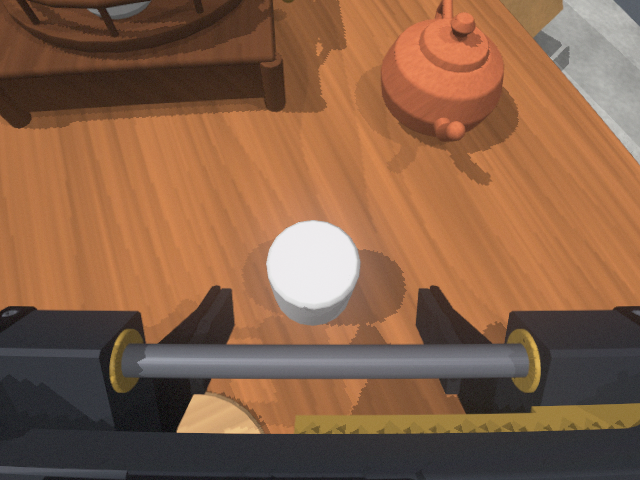

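arm_command([
  [[-0.3, -0.1, 0.6], [0.07, 0, 0]],
  [[-0.3, -0.1, 0.8], [0, 0, 0]],
  [[-0.25, -0.1, 1], [0, 0, 0]],
  [[-0.2, -0.1, 1], [0, 0, 0]],
  [[0, 0, 0], [0, 0, 0]],
])

```text
clock: 4.35
eef_pos: [0.6156, -0.1501, 0.0457]
tool_rot: [-2.17, -1.52, -0.776]
force: [0.4, -0.4, 0.2]
gripper_width: 1.001
```

```bash
python3 - <<'E'
from h import *
s,M,g=st()
im=env.snapshot("wrist");cv2.imwrite("pics/w3.png",im[:,:,::-1])
c=np.array([.6188,-.151,.031])
print("to cup grasp in tool mm",(M.T@(c-g)*1000).round(1))
print(proj("wrist",[[.6188,-.151,.062]],s))
E
```

```text
t 4.35 tcp [ 0.6156 -0.1501  0.0457] grasp [ 0.6114 -0.1613  0.0604] w 87.1 F [ 0.4 -0.4  0.2]
[[ 0.263  0.939  0.221]
 [ 0.73  -0.344  0.591]
 [ 0.631  0.006 -0.776]]
[ 0.92  0.69 -0.54  1.6  -0.4   1.05  0.35]
to cup grasp in tool mm [-9.1  3.3 30.6]
[[329.81633979 299.15959573]]
```

View pics/w3.png

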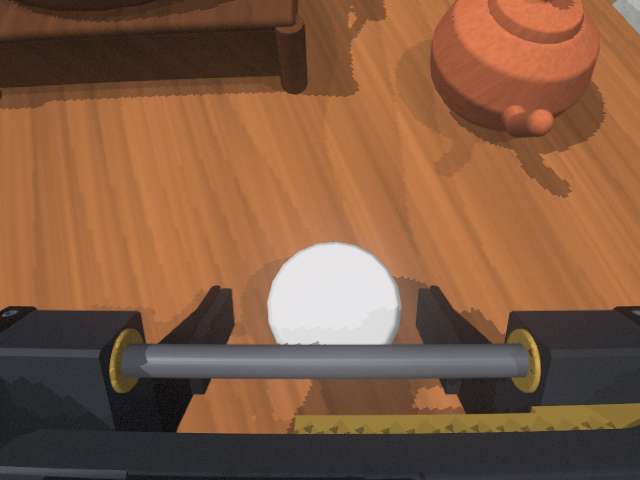

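arm_command([
  [[-0.2, 0.1, 0.8], [0, 0, 0]],
  [[-0.2, 0.1, 0.75], [0, 0, 0]],
  [[0, 0, 0], [0, 0, 0]],
])

```text
clock: 4.7
eef_pos: [0.6278, -0.1406, 0.0199]
tool_rot: [-2.174, -1.528, -0.78]
force: [0.2, 0.7, -0.1]
gripper_width: 1.001
```

```bash
python3 - <<'E'
from h import *
s,M,g=st()
c=np.array([.6188,-.151,.031])
print("to cup grasp in tool mm",(M.T@(c-g)*1000).round(1))
im=env.snapshot("wrist");cv2.imwrite("pics/w4.png",im[:,:,::-1])
im=env.snapshot("scene");cv2.imwrite("pics/s4.png",im[:,:,::-1]);crop("pics/s4.png","pics/s4c.png",120,200,200,150,4)
E
```

```text
t 4.7 tcp [ 0.6278 -0.1406  0.0199] grasp [ 0.6235 -0.1517  0.0346] w 87.1 F [ 0.2  0.7 -0.1]
[[ 0.259  0.939  0.226]
 [ 0.734 -0.343  0.586]
 [ 0.628  0.014 -0.778]]
[ 0.89  0.73 -0.53  1.59 -0.39  1.    0.35]
to cup grasp in tool mm [-3.  -4.7  2.2]
```

View pics/w4.png

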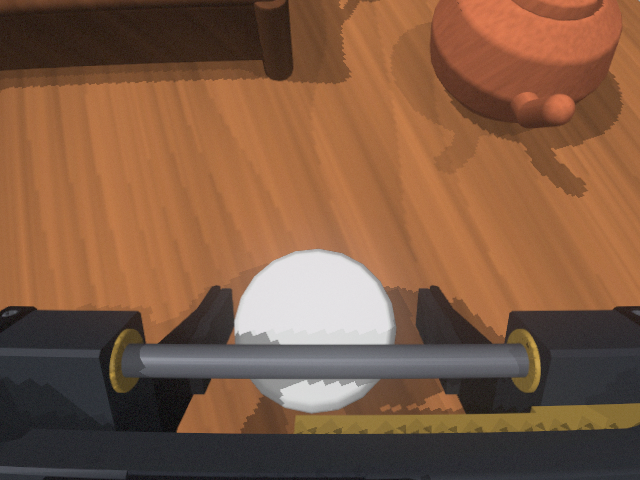

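View pics/s4c.png

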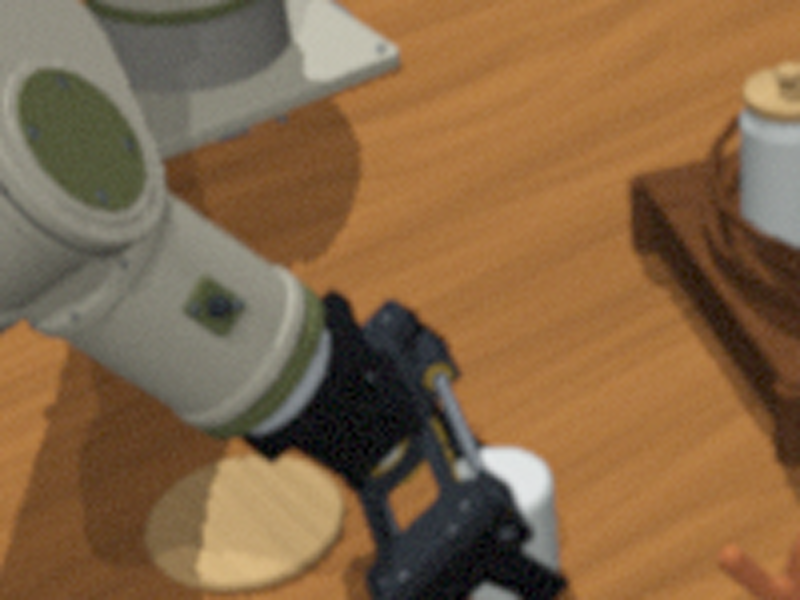

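arm_command([
  [[-0.1, -0.22, 0.1], [0, 0, 0]],
  [[0, 0, 0], [0, 0, 0]],
])

```text
clock: 5.0
eef_pos: [0.6237, -0.1414, 0.0186]
tool_rot: [-2.176, -1.527, -0.781]
force: [0.7, -0.1, -0.1]
gripper_width: 1.003
```

arm_command([
  [[0, 0, 0], [0, 0, 0]],
  [[0, 0, 0], [0, 0, 0]],
  [[0, 0, 0], [0, 0, 0]],
  [[0, 0, 0], [0, 0, 0]],
  [[0, 0, 0], [0, 0, 0]],
], fingers=50)

```text
clock: 5.5
eef_pos: [0.6237, -0.1426, 0.0193]
tool_rot: [-2.178, -1.527, -0.782]
force: [0.3, -0.4, -0.3]
gripper_width: 0.691
```

```bash
python3 - <<'E'
from h import *
s,M,g=st()
im=env.snapshot("wrist");cv2.imwrite("pics/w5.png",im[:,:,::-1])
E
```

```text
t 5.5 tcp [ 0.6237 -0.1426  0.0193] grasp [ 0.6194 -0.1537  0.0341] w 60.1 F [ 0.3 -0.4 -0.3]
[[ 0.26   0.938  0.23 ]
 [ 0.734 -0.347  0.583]
 [ 0.627  0.017 -0.779]]
[ 0.9   0.73 -0.53  1.61 -0.4   0.99  0.36]
```

View pics/w5.png

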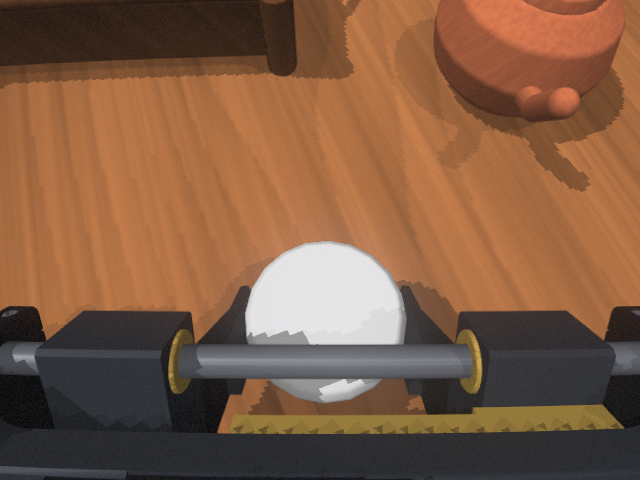

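arm_command([
  [[0.3, 0, -0.4], [0, 0, 0]],
  [[0.63, 0, -0.78], [0, 0, 0]],
  [[0.63, 0, -0.78], [0, 0, 0]],
  [[0.63, 0, -0.78], [0, 0, 0]],
  [[-0.45, -0.5, -0.7], [0, 0, 0]],
  [[-0.45, -0.5, -0.7], [0, 0, 0]],
  [[-0.45, -0.5, -0.7], [0, 0, 0]],
  [[-0.45, -0.5, -0.7], [0, 0, 0]],
])

```text
clock: 6.35
eef_pos: [0.5623, -0.1868, 0.1236]
tool_rot: [-2.175, -1.537, -0.785]
force: [-0.0, -0.0, -2.3]
gripper_width: 0.69
```

arm_command([
  [[-0.45, -0.5, -0.7], [0, 0, 0]],
  [[-0.45, -0.5, -0.7], [0, 0, 0]],
  [[-0.45, -0.5, -0.7], [0, 0, 0]],
  [[0, 0, 0], [0, -0.1, 0]],
  [[0, 0, 0], [0, -0.18, 0]],
  [[0, 0, 0], [0, -0.18, 0]],
  [[0, 0, 0], [0, -0.18, 0]],
  [[0, 0, 0], [0, -0.18, 0]],
])

```text
clock: 7.15
eef_pos: [0.5072, -0.2381, 0.1468]
tool_rot: [2.579, 1.759, 0.034]
force: [0.1, -0.6, -3.1]
gripper_width: 0.694
```

```bash
python3 - <<'E'
from h import *
s,M,g=st()
im=env.snapshot("side");cv2.imwrite("pics/d6.png",im[:,:,::-1])
E
```

```text
t 7.15 tcp [ 0.5072 -0.2381  0.1468] grasp [ 0.5066 -0.238   0.1658] w 60.4 F [ 0.1 -0.6 -3.1]
[[ 0.365  0.931  0.029]
 [ 0.931 -0.365 -0.004]
 [ 0.007  0.029 -1.   ]]
[ 0.76  0.26 -0.46  1.74  0.12  1.14 -0.11]
```

View pics/d6.png

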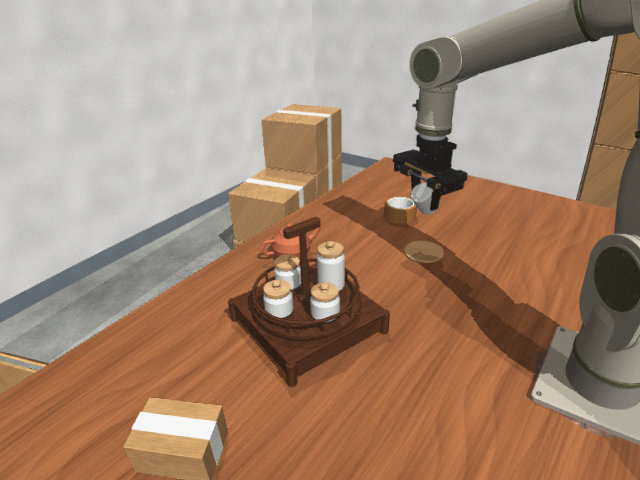

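arm_command([
  [[0, 0, 0], [0.02, -0.18, 0]],
  [[0, 0, 0], [0.02, -0.18, 0]],
  [[0, 0, 0], [0, -0.18, 0]],
  [[0, 0, 0], [0, -0.18, 0]],
  [[0, 0, 0], [0, -0.18, 0]],
  [[0, 0, 0], [0, -0.18, 0]],
  [[0, 0, 0], [0, 0, 0]],
])

```text
clock: 7.9
eef_pos: [0.5074, -0.2347, 0.155]
tool_rot: [2.056, 1.392, -0.954]
force: [0.7, 0.5, -3.0]
gripper_width: 0.691
```

```bash
python3 - <<'E'
from h import *
s,M,g=st()
m=-M@np.array([.627,.017,-.779]); print("mouth dir",m)
im=env.snapshot("side");cv2.imwrite("pics/d7.png",im[:,:,::-1]);crop("pics/d7.png","pics/d7c.png",340,120,160,150,4)
E
```

```text
t 7.9 tcp [ 0.5074 -0.2347  0.155 ] grasp [ 0.5128 -0.2212  0.1672] w 60.1 F [ 0.7  0.5 -3. ]
[[ 0.241  0.929 -0.28 ]
 [ 0.597 -0.37  -0.712]
 [-0.765  0.004 -0.644]]
[ 0.21  0.5  -0.39  1.69  0.89  1.6  -0.83]
mouth dir [-0.38516447 -0.92273605 -0.0215759 ]
```

View pics/d7c.png

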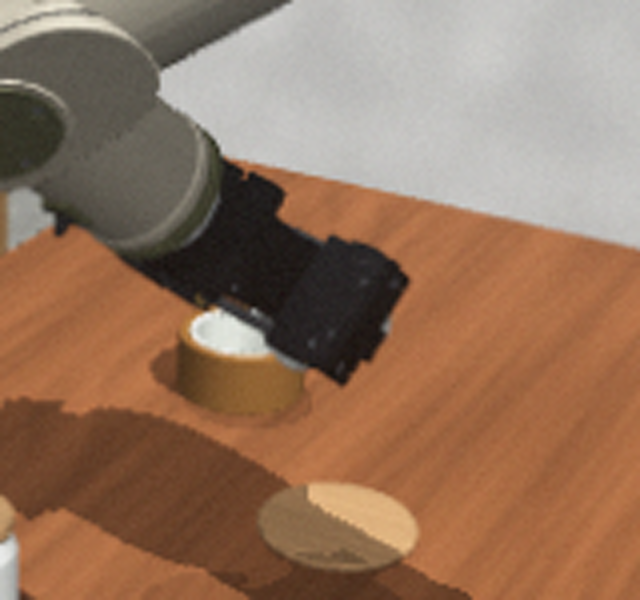

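arm_command([
  [[0.6, -0.05, 0.75], [0, 0, 0]],
  [[0.6, -0.05, 0.75], [0, 0, 0]],
  [[0.6, -0.05, 0.75], [0, 0, 0]],
  [[0.6, -0.05, 0.75], [0, 0, 0]],
  [[0.6, -0.05, 0.75], [0, 0, 0]],
  [[0.4, -0.05, 0.5], [0, 0, 0]],
  [[0, 0, 0], [0, 0, 0]],
])

```text
clock: 8.65
eef_pos: [0.4906, -0.261, 0.0424]
tool_rot: [2.081, 1.38, -0.946]
force: [0.3, 0.5, -1.5]
gripper_width: 0.691
```

```bash
python3 - <<'E'
from h import *
s,M,g=st()
m=-M@np.array([.627,.017,-.779]); print("mouth dir",m)
print((M.T@(np.array([.499,-.239,.037])-g)*1000).round(1))
im=env.snapshot("side");cv2.imwrite("pics/d8.png",im[:,:,::-1]);crop("pics/d8.png","pics/d8c.png",340,140,160,150,4)
im=env.snapshot("scene");cv2.imwrite("pics/s8.png",im[:,:,::-1]);crop("pics/s8.png","pics/s8c.png",100,230,200,150,4)
E
```

```text
t 8.65 tcp [ 0.4906 -0.261   0.0424] grasp [ 0.4961 -0.2477  0.0548] w 60.1 F [ 0.3  0.5 -1.5]
[[ 0.257  0.923 -0.287]
 [ 0.601 -0.385 -0.7  ]
 [-0.757  0.008 -0.654]]
[ 0.24  0.63 -0.36  1.77  0.94  1.44 -0.97]
mouth dir [-0.40066661 -0.91570436 -0.03479639]
[19.5 -0.8  4.8]
```

View pics/d8c.png

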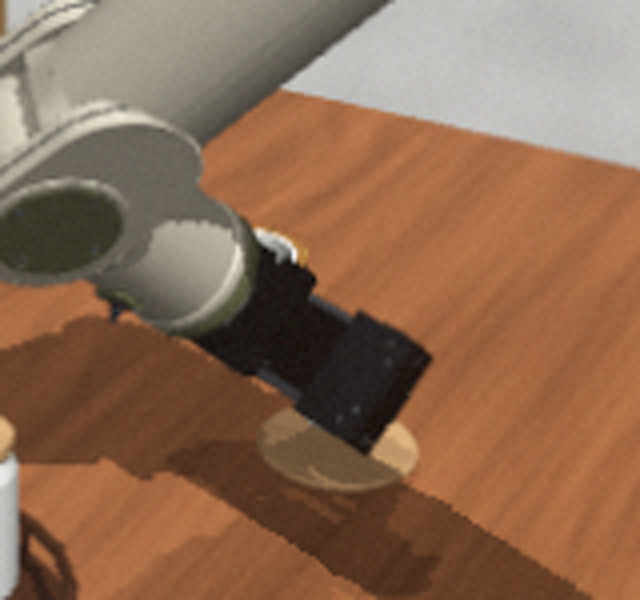

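View pics/s8c.png

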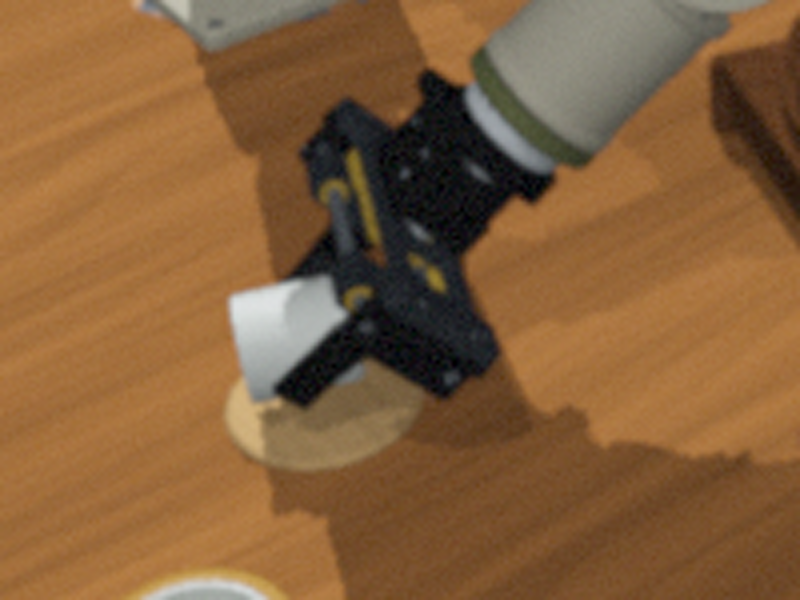

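arm_command([
  [[0.35, 0, 0.1], [0, -0.04, 0]],
  [[0.3, 0, 0.08], [0, 0, 0]],
  [[0, 0, 0], [0, 0, 0]],
])

```text
clock: 9.05
eef_pos: [0.4966, -0.2547, 0.0339]
tool_rot: [2.057, 1.362, -0.966]
force: [-0.3, 0.5, -0.4]
gripper_width: 0.693
```

```bash
python3 - <<'E'
from h import *
s,M,g=st()
m=-M@np.array([.627,.017,-.779]); print("mouth dir",m)
print((M.T@(np.array([.499,-.239,.037])-g)*1000).round(1), M[2].round(3))
E
```

```text
t 9.05 tcp [ 0.4966 -0.2547  0.0339] grasp [ 0.5021 -0.241   0.0459] w 60.3 F [-0.3  0.5 -0.4]
[[ 0.253  0.923 -0.289]
 [ 0.578 -0.384 -0.72 ]
 [-0.776  0.015 -0.631]]
[ 0.21  0.67 -0.35  1.75  0.96  1.46 -1.01]
mouth dir [-0.399583   -0.91682163 -0.00552559]
[ 7.2 -3.8  5.1] [-0.776  0.015 -0.631]
```

arm_command([
  [[0.1, 0, 0.1], [0, 0, 0]],
  [[0.1, 0, 0.1], [0, 0, 0]],
  [[0.08, 0, 0.08], [0, 0, 0]],
  [[0, 0, 0], [0, 0, 0]],
])

```text
clock: 9.45
eef_pos: [0.4974, -0.2558, 0.027]
tool_rot: [2.058, 1.361, -0.962]
force: [0.3, -0.4, -2.1]
gripper_width: 0.692
```

```bash
python3 - <<'E'
from h import *
s,M,g=st()
E
```

```text
t 9.45 tcp [ 0.4974 -0.2558  0.027 ] grasp [ 0.5028 -0.2421  0.039 ] w 60.2 F [ 0.3 -0.4 -2.1]
[[ 0.255  0.923 -0.288]
 [ 0.579 -0.384 -0.719]
 [-0.774  0.017 -0.632]]
[ 0.21  0.68 -0.35  1.75  0.97  1.45 -1.02]
```

arm_command([
  [[0.06, 0, 0.05], [0, 0, 0]],
  [[0, 0, 0], [0, 0, 0]],
])

```text
clock: 9.65
eef_pos: [0.4976, -0.256, 0.0259]
tool_rot: [2.058, 1.36, -0.962]
force: [-0.7, 0.8, -1.0]
gripper_width: 0.69
```

arm_command([
  [[0.06, 0, 0.05], [0, 0, 0]],
  [[0, 0, 0], [0, 0, 0]],
])

```text
clock: 9.85
eef_pos: [0.4977, -0.2561, 0.026]
tool_rot: [2.057, 1.357, -0.963]
force: [-0.2, -0.1, -1.4]
gripper_width: 0.688
```

arm_command([
  [[0.08, 0, 0.06], [0, 0, 0]],
  [[0, 0, 0], [0, 0, 0]],
])

```text
clock: 10.05
eef_pos: [0.498, -0.2561, 0.026]
tool_rot: [2.055, 1.355, -0.964]
force: [-0.5, 0.7, -1.3]
gripper_width: 0.694
```

```bash
python3 - <<'E'
from h import *
st()
im=env.snapshot("scene");cv2.imwrite("pics/s9.png",im[:,:,::-1]);crop("pics/s9.png","pics/s9c.png",120,270,120,90,6)
E
```

```text
t 10.05 tcp [ 0.498  -0.2561  0.026 ] grasp [ 0.5035 -0.2424  0.038 ] w 60.4 F [-0.5  0.7 -1.3]
[[ 0.257  0.923 -0.288]
 [ 0.574 -0.385 -0.722]
 [-0.777  0.02  -0.629]]
[ 0.2   0.68 -0.35  1.75  0.97  1.45 -1.02]
```

View pics/s9c.png

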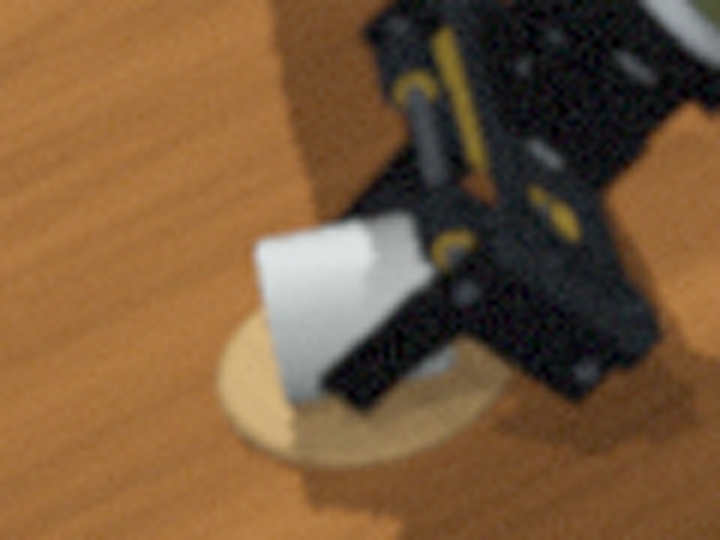

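arm_command([
  [[0, 0, 0], [0, 0, 0]],
  [[0, 0, 0], [0, 0, 0]],
  [[0, 0, 0], [0, 0, 0]],
], fingers=64)

```text
clock: 10.4
eef_pos: [0.4982, -0.2564, 0.0254]
tool_rot: [2.056, 1.355, -0.963]
force: [0.4, 0.3, 0.6]
gripper_width: 0.732
```

```bash
python3 - <<'E'
from h import *
st()
im=env.snapshot("scene");cv2.imwrite("pics/s10.png",im[:,:,::-1]);crop("pics/s10.png","pics/s10c.png",120,270,120,90,6)
im=env.snapshot("wrist");cv2.imwrite("pics/w10.png",im[:,:,::-1])
E
```

```text
t 10.4 tcp [ 0.4982 -0.2564  0.0254] grasp [ 0.5037 -0.2427  0.0373] w 63.7 F [0.4 0.3 0.6]
[[ 0.257  0.923 -0.287]
 [ 0.575 -0.385 -0.722]
 [-0.777  0.02  -0.63 ]]
[ 0.2   0.68 -0.34  1.75  0.97  1.45 -1.02]
```

View pics/s10c.png

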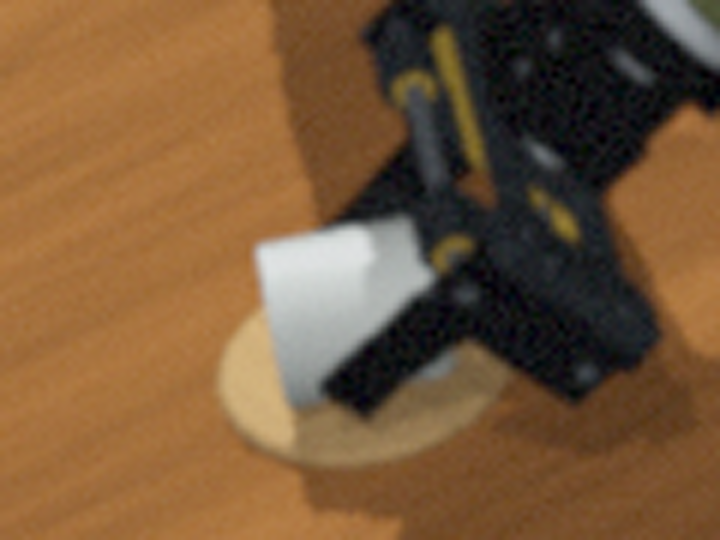

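View pics/w10.png

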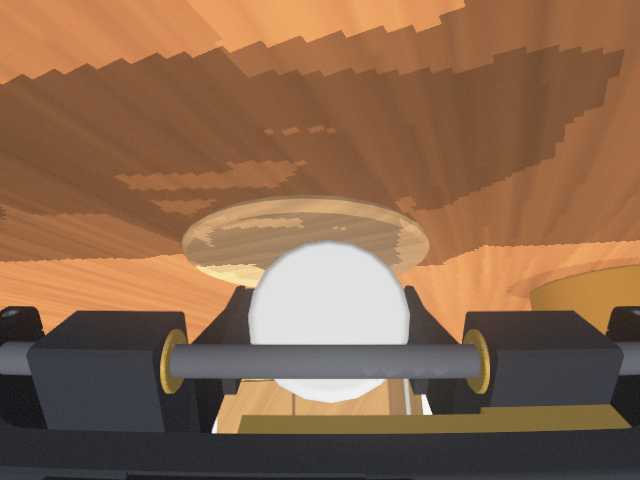

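arm_command([
  [[0, 0, 0], [0, 0, 0]],
  [[-0.05, 0, -0.05], [0, 0, 0]],
  [[-0.05, 0, -0.05], [0, 0, 0]],
  [[0, 0, 0], [0, 0, 0]],
], fingers=87)

```text
clock: 10.9
eef_pos: [0.498, -0.2562, 0.0283]
tool_rot: [2.056, 1.355, -0.964]
force: [1.1, 0.9, -0.2]
gripper_width: 0.973
```

arm_command([
  [[0.13, 0, 0], [0, 0.18, 0]],
  [[0.13, 0, 0], [0, 0.18, 0]],
  [[0.13, 0, 0], [0, 0.18, 0]],
  [[0, 0, 0], [0, 0, 0]],
])

```text
clock: 11.3
eef_pos: [0.5013, -0.2493, 0.022]
tool_rot: [2.353, 1.565, -0.526]
force: [-0.7, -1.2, 0.3]
gripper_width: 0.997
```

```bash
python3 - <<'E'
from h import *
st()
im=env.snapshot("scene");cv2.imwrite("pics/s11.png",im[:,:,::-1]);crop("pics/s11.png","pics/s11c.png",120,270,120,90,6)
im=env.snapshot("wrist");cv2.imwrite("pics/w11.png",im[:,:,::-1])
E
```

```text
t 11.3 tcp [ 0.5013 -0.2493  0.022 ] grasp [ 0.5042 -0.2415  0.039 ] w 86.7 F [-0.7 -1.2  0.3]
[[ 0.352  0.924 -0.151]
 [ 0.827 -0.382 -0.412]
 [-0.438  0.02  -0.899]]
[ 0.49  0.5  -0.46  1.82  0.73  1.14 -0.74]
```

View pics/s11c.png

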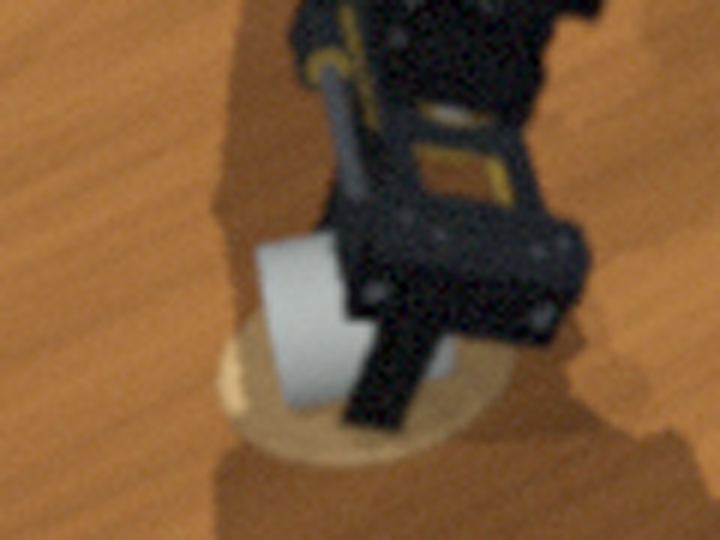

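View pics/w11.png

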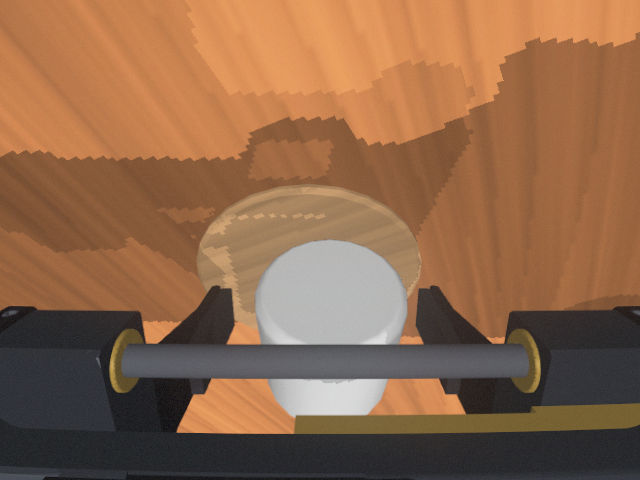

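arm_command([
  [[0.13, 0, 0], [0, 0.18, 0]],
  [[0.13, 0.02, 0], [0, 0.18, 0]],
  [[0.13, 0.02, 0], [0, 0.18, 0]],
  [[0.13, 0.02, 0], [0, 0.18, 0]],
  [[0, 0, 0], [0, 0, 0]],
])

```text
clock: 11.9
eef_pos: [0.5081, -0.2218, 0.012]
tool_rot: [-2.527, -1.743, -0.155]
force: [-0.7, -0.7, -0.2]
gripper_width: 1.001
```

```bash
python3 - <<'E'
from h import *
st()
E
```

```text
t 11.9 tcp [ 0.5081 -0.2218  0.012 ] grasp [ 0.5073 -0.2239  0.0308] w 87.1 F [-0.7 -0.7 -0.2]
[[ 0.353  0.935  0.044]
 [ 0.928 -0.356  0.113]
 [ 0.121  0.001 -0.993]]
[ 0.94  0.49 -0.64  1.82  0.2   0.92 -0.13]
```

arm_command([
  [[-0.4, 0, -0.4], [0, 0, 0]],
  [[-0.4, 0, 0], [0, 0, 0]],
  [[0, 0, 0], [0, 0.18, 0]],
  [[0, 0, -0.05], [0, 0.18, 0]],
  [[0, 0, 0], [0, 0, 0]],
])

```text
clock: 12.4
eef_pos: [0.5031, -0.2282, 0.0167]
tool_rot: [-2.341, -1.647, -0.474]
force: [-0.6, -0.5, -1.8]
gripper_width: 1.001
```

```bash
python3 - <<'E'
from h import *
st()
im=env.snapshot("side");cv2.imwrite("pics/d12.png",im[:,:,::-1]);crop("pics/d12.png","pics/d12c.png",360,180,120,90,6)
E
```

```text
t 12.4 tcp [ 0.5031 -0.2282  0.0167] grasp [ 0.5008 -0.2353  0.0341] w 87.1 F [-0.6 -0.5 -1.8]
[[ 0.312  0.942  0.125]
 [ 0.864 -0.336  0.375]
 [ 0.395 -0.009 -0.919]]
[ 1.17  0.6  -0.73  1.76 -0.02  0.99  0.18]
```

View pics/d12c.png

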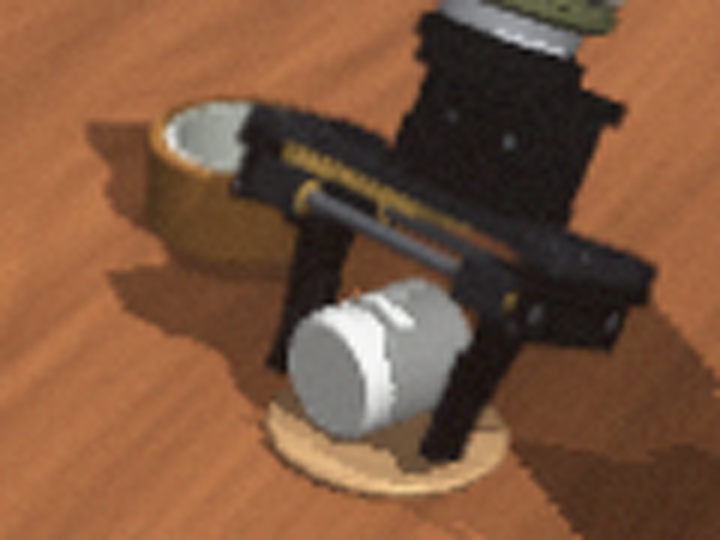

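arm_command([
  [[0, 0, -0.1], [0, 0.18, 0]],
  [[0, 0, -0.1], [0, 0.18, 0]],
  [[-0.3, 0, 0], [0, 0, 0]],
  [[0, 0, 0], [0, 0, 0]],
])

```text
clock: 12.85
eef_pos: [0.5049, -0.223, 0.0171]
tool_rot: [-2.138, -1.536, -0.749]
force: [-0.5, 0.1, 0.1]
gripper_width: 0.993
```

```bash
python3 - <<'E'
from h import *
s,M,g=st()
print((M.T@(np.array([.502,-.245,.037])-g)*1000).round(1))
im=env.snapshot("side");cv2.imwrite("pics/d13.png",im[:,:,::-1]);crop("pics/d13.png","pics/d13c.png",360,180,120,90,6)
im=env.snapshot("wrist");cv2.imwrite("pics/w13.png",im[:,:,::-1])
E
```

```text
t 12.85 tcp [ 0.5049 -0.223   0.0171] grasp [ 0.5013 -0.2345  0.0318] w 86.4 F [-0.5  0.1  0.1]
[[ 0.252  0.949  0.189]
 [ 0.733 -0.315  0.602]
 [ 0.631 -0.013 -0.775]]
[ 1.3   0.77 -0.78  1.68 -0.15  1.1   0.37]
[ -4.3   3.9 -10.2]
```

View pics/d13c.png

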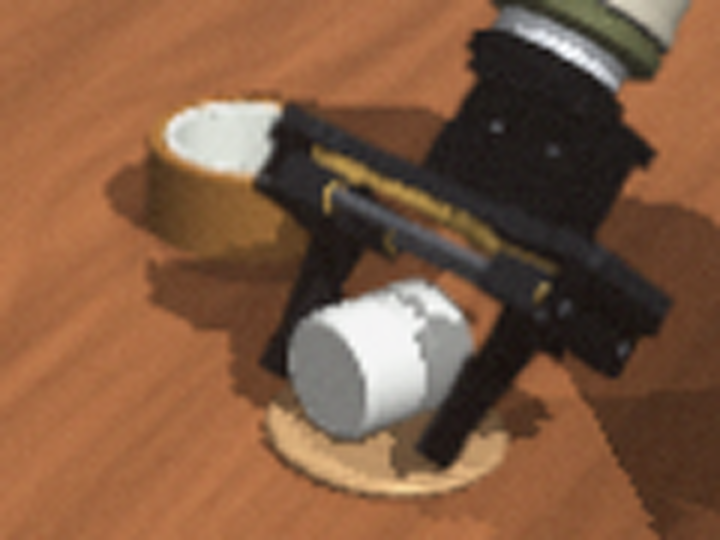

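View pics/w13.png

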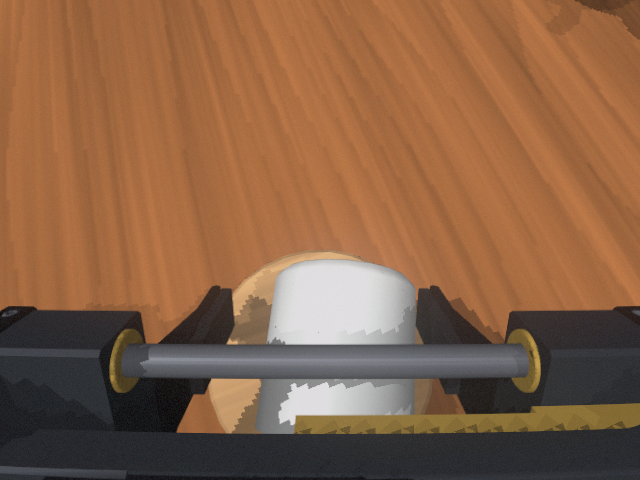

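arm_command([
  [[-0.2, 0.2, -0.4], [-0.07, 0, 0.09]],
  [[0, 0, 0], [0, 0, 0]],
])

```text
clock: 13.15
eef_pos: [0.508, -0.2282, 0.0231]
tool_rot: [-2.219, -1.459, -0.769]
force: [-0.4, -0.4, 0.3]
gripper_width: 0.998
```

```bash
python3 - <<'E'
from h import *
s,M,g=st()
print((M.T@(np.array([.502,-.245,.037])-g)*1000).round(1))
im=env.snapshot("wrist");cv2.imwrite("pics/w14.png",im[:,:,::-1])
E
```

```text
t 13.15 tcp [ 0.508  -0.2282  0.0231] grasp [ 0.5035 -0.2392  0.0379] w 86.9 F [-0.4 -0.4  0.3]
[[ 0.314  0.92   0.237]
 [ 0.715 -0.393  0.579]
 [ 0.625 -0.012 -0.781]]
[ 1.32  0.74 -0.78  1.71 -0.18  1.05  0.33]
[-5.2  0.9 -3. ]
```

View pics/w14.png

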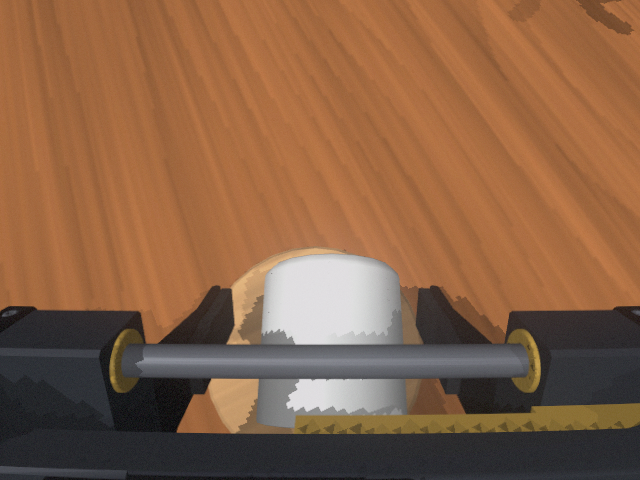

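arm_command([
  [[-0.2, 0.08, -0.1], [0, 0, 0]],
  [[0, 0, 0], [0, 0, 0]],
])

```text
clock: 13.4
eef_pos: [0.5087, -0.23, 0.0232]
tool_rot: [-2.211, -1.472, -0.765]
force: [0.4, -0.3, -0.7]
gripper_width: 1.0
```

arm_command([
  [[0, 0, 0], [0, 0, 0]],
  [[0, 0, 0], [0, 0, 0]],
  [[0, 0, 0], [0, 0, 0]],
  [[0, 0, 0], [0, 0, 0]],
  [[0, 0, 0], [0, 0, 0]],
], fingers=50)

```text
clock: 13.9
eef_pos: [0.5094, -0.2291, 0.0233]
tool_rot: [-2.208, -1.476, -0.765]
force: [0.2, -0.1, 1.0]
gripper_width: 0.692
```

```bash
python3 - <<'E'
from h import *
s,M,g=st()
im=env.snapshot("wrist");cv2.imwrite("pics/w15.png",im[:,:,::-1])
E
```

```text
t 13.9 tcp [ 0.5094 -0.2291  0.0233] grasp [ 0.505  -0.2401  0.0381] w 60.2 F [ 0.2 -0.1  1. ]
[[ 0.302  0.925  0.229]
 [ 0.721 -0.379  0.58 ]
 [ 0.624 -0.01  -0.782]]
[ 1.31  0.74 -0.78  1.7  -0.17  1.06  0.34]
```

View pics/w15.png

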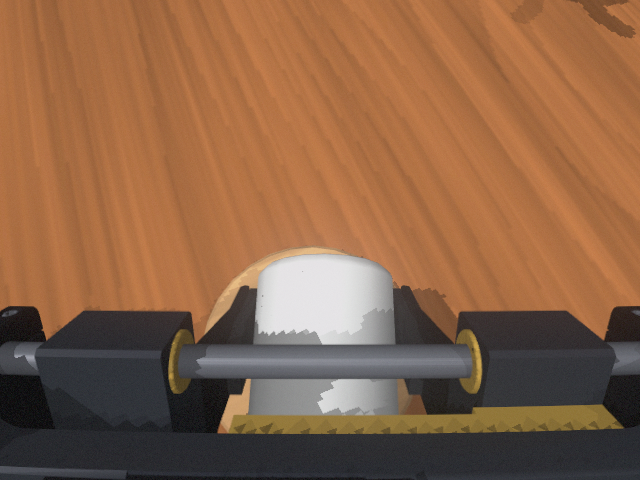

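arm_command([
  [[0.3, 0, -0.4], [0, 0, 0]],
  [[0.63, 0, -0.78], [0, 0, 0]],
  [[0.63, 0, -0.78], [0, 0, 0]],
  [[0.63, 0, -0.78], [0, 0, 0]],
  [[0.6, 0, -0.7], [0, 0, 0]],
  [[0, 0, 0], [0, -0.18, 0]],
  [[0, 0, 0], [0, -0.18, 0]],
  [[0, 0, 0], [0, -0.18, 0]],
])

```text
clock: 14.75
eef_pos: [0.5084, -0.2348, 0.1229]
tool_rot: [-2.494, -1.649, -0.29]
force: [0.4, 1.5, -2.7]
gripper_width: 0.694
```

arm_command([
  [[0, 0, 0], [0, -0.18, 0]],
  [[0, 0, 0], [0, -0.18, 0]],
  [[0, 0, 0], [0, -0.18, 0]],
  [[0, 0, 0], [0, -0.18, 0]],
  [[0, 0, 0], [0, -0.18, 0]],
  [[0, 0, 0], [0, -0.18, 0]],
  [[0, 0, 0], [0, -0.1, 0]],
  [[0, 0, 0], [0, 0, 0]],
])

```text
clock: 15.55
eef_pos: [0.5151, -0.2281, 0.1433]
tool_rot: [2.176, 1.425, -0.811]
force: [0.2, 0.3, -1.8]
gripper_width: 0.694
```

```bash
python3 - <<'E'
from h import *
s,M,g=st()
m=-M@np.array([.782,0,.624]); print("mouth",m)
im=env.snapshot("side");cv2.imwrite("pics/d16.png",im[:,:,::-1]);crop("pics/d16.png","pics/d16c.png",340,120,160,150,4)
im=env.snapshot("scene");cv2.imwrite("pics/s16.png",im[:,:,::-1]);crop("pics/s16.png","pics/s16c.png",100,210,200,150,4)
E
```

```text
t 15.55 tcp [ 0.5151 -0.2281  0.1433] grasp [ 0.5198 -0.2163  0.1574] w 60.4 F [ 0.2  0.3 -1.8]
[[ 0.307  0.92  -0.244]
 [ 0.679 -0.391 -0.621]
 [-0.667  0.025 -0.745]]
[ 0.41  0.5  -0.59  1.68  0.87  1.56 -0.85]
mouth [-0.08799962 -0.14320766  0.986229  ]
```

View pics/d16c.png

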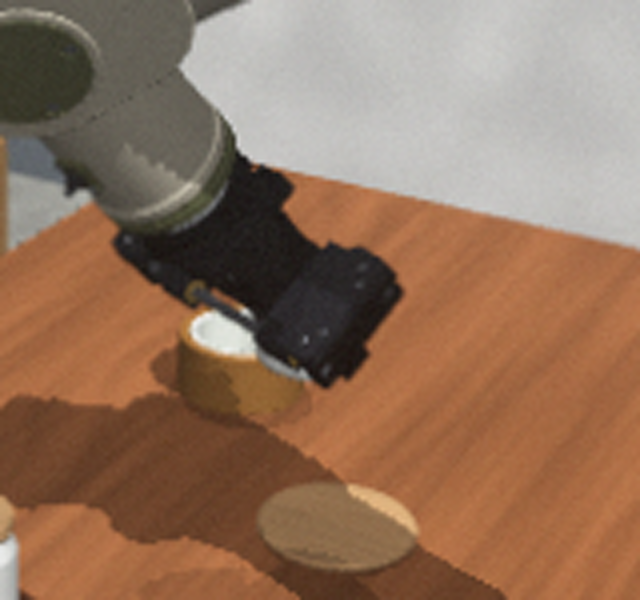

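View pics/s16c.png

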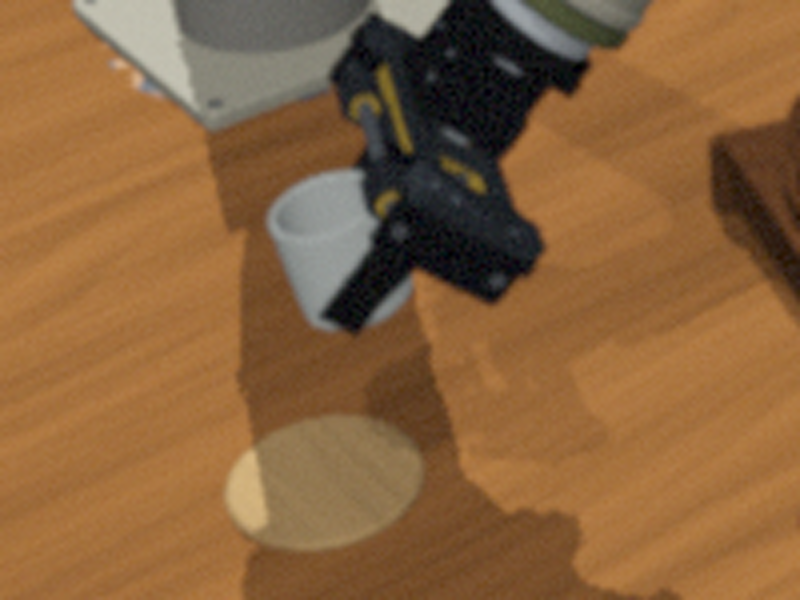

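arm_command([
  [[0, 0, 0], [0.04, -0.1, 0]],
  [[0, 0, 0], [0, -0.1, 0]],
  [[0, 0, 0], [0, 0, 0]],
])

```text
clock: 15.95
eef_pos: [0.5138, -0.2351, 0.1484]
tool_rot: [2.101, 1.328, -0.982]
force: [-0.4, 0.2, -2.3]
gripper_width: 0.692
```

```bash
python3 - <<'E'
from h import *
s,M,g=st()
m=-M@np.array([.782,0,.624]); print("mouth",m)
print((M.T@(np.array([.4975,-.2407,.055])-g)*1000).round(1))
E
```

```text
t 15.95 tcp [ 0.5138 -0.2351  0.1484] grasp [ 0.5199 -0.2218  0.1605] w 60.2 F [-0.4  0.2 -2.3]
[[ 0.277  0.905 -0.322]
 [ 0.573 -0.425 -0.701]
 [-0.771  0.01  -0.636]]
[ 0.32  0.58 -0.54  1.63  0.94  1.69 -0.9 ]
mouth [-0.01596397 -0.01073166  1.00026496]
[ 64.3 -13.3  87.7]
```

arm_command([
  [[0.58, -0.12, 0.8], [0, 0, 0]],
  [[0.58, -0.12, 0.8], [0, 0, 0]],
  [[0.58, -0.12, 0.8], [0, 0, 0]],
  [[0.58, -0.12, 0.8], [0, 0, 0]],
  [[0.58, -0.12, 0.8], [0, 0, 0]],
  [[0, 0, 0], [0, 0, 0]],
])

```text
clock: 16.55
eef_pos: [0.4893, -0.2586, 0.0461]
tool_rot: [2.117, 1.321, -0.975]
force: [-0.5, 0.5, -1.3]
gripper_width: 0.691
```

```bash
python3 - <<'E'
from h import *
s,M,g=st()
m=-M@np.array([.782,0,.624]); print("mouth",m)
print((M.T@(np.array([.4975,-.2407,.042])-g)*1000).round(1))
im=env.snapshot("side");cv2.imwrite("pics/d17.png",im[:,:,::-1]);crop("pics/d17.png","pics/d17c.png",360,170,120,100,6)
im=env.snapshot("scene");cv2.imwrite("pics/s17.png",im[:,:,::-1]);crop("pics/s17.png","pics/s17c.png",120,270,120,90,6)
E
```

```text
t 16.55 tcp [ 0.4893 -0.2586  0.0461] grasp [ 0.4955 -0.2454  0.0583] w 60.1 F [-0.5  0.5 -1.3]
[[ 0.288  0.901 -0.325]
 [ 0.576 -0.434 -0.693]
 [-0.765  0.012 -0.644]]
[ 0.35  0.68 -0.51  1.73  0.99  1.55 -1.03]
mouth [-0.02238131 -0.01825635  1.00003289]
[15.8 -0.4  6.6]
```

View pics/d17c.png

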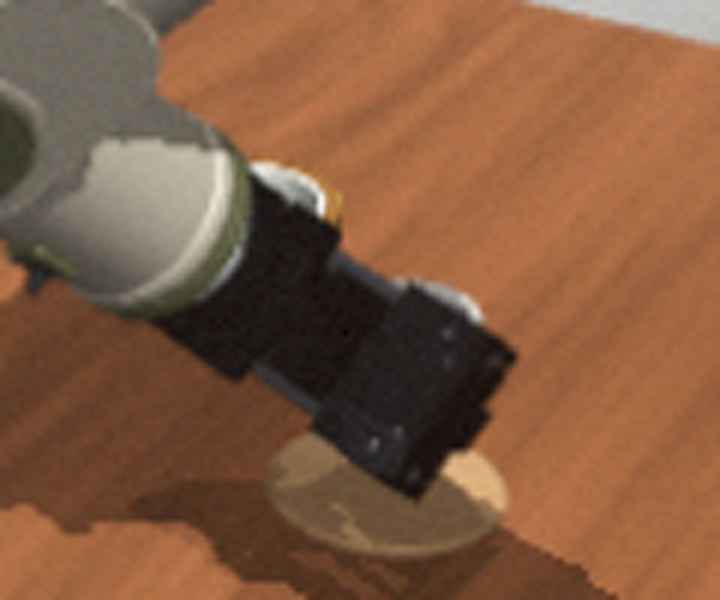

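View pics/s17c.png

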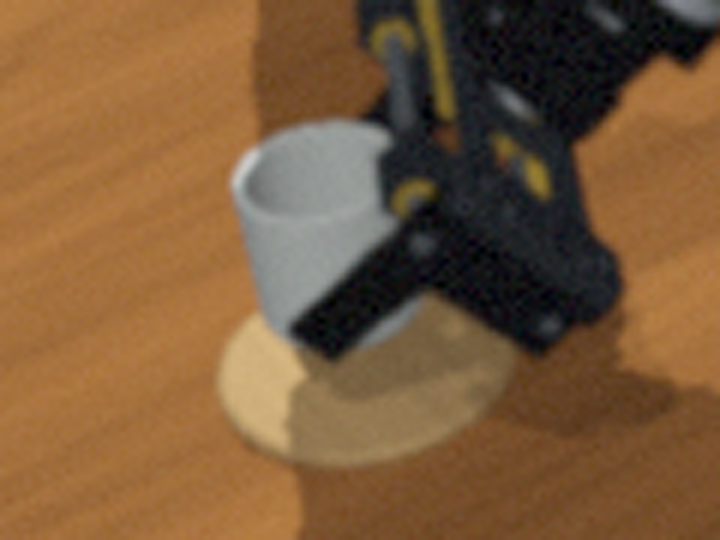

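```bash
cat >> h.py <<'E'
def ov(src,out,n,foot,m,x,y,w,h,sc):
    m=np.array(m)/np.linalg.norm(m);foot=np.array(foot);a=np.cross(m,[1,0,0]);a/=np.linalg.norm(a);b=np.cross(m,a)
    t=np.linspace(0,2*np.pi,60)
    im=cv2.imread(src)[y:y+h,x:x+w];im=cv2.resize(im,None,fx=sc,fy=sc,interpolation=cv2.INTER_CUBIC)
    for L,r,c in [(0,.027,(0,0,255)),(.062,.030,(0,255,0)),(.062,.026,(0,255,0)),(.004,.030,(0,0,255))]:
        P=foot+m*L+r*(np.cos(t)[:,None]*a+np.sin(t)[:,None]*b)
        q=((proj(n,P)-[x,y]+.5)*sc-.5).round().astype(int)
        cv2.polylines(im,[q.reshape(-1,1,2)],True,c,1)
    cv2.imwrite(out,im)
E
python3 - <<'E'
from h import *
g=np.array([.4955,-.2454,.0583])
m=np.array([-.022,-.018,1])
ov("pics/s17.png","pics/o1.png","scene",g-.025*m,m,120,270,120,90,6)
E
```

```text
(no output)
```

View pics/o1.png

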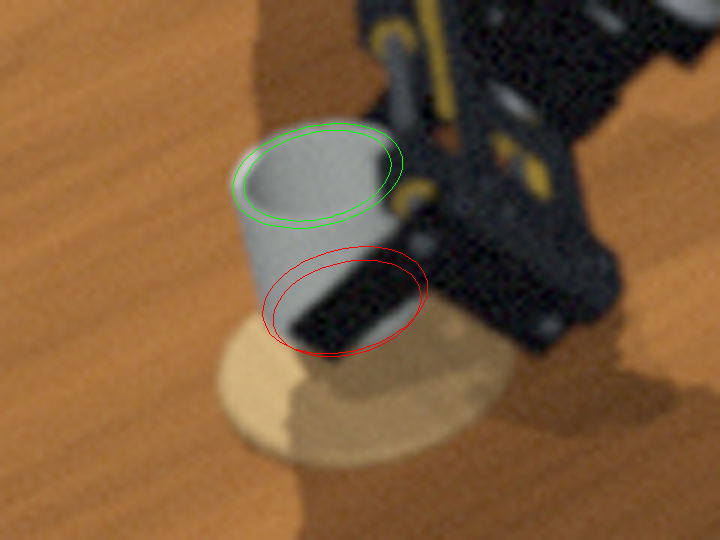

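arm_command([
  [[0.4, 0, 0.16], [0.015, -0.03, 0]],
  [[0.38, 0, 0.16], [0, 0, 0]],
  [[0, 0, 0], [0, 0, 0]],
])

```text
clock: 16.95
eef_pos: [0.4962, -0.2526, 0.034]
tool_rot: [2.108, 1.305, -0.998]
force: [-0.4, -0.3, -1.8]
gripper_width: 0.694
```

```bash
python3 - <<'E'
from h import *
s,M,g=st()
m=-M@np.array([.782,0,.624]); print("mouth",m)
print((M.T@(np.array([.4975,-.2407,.033])-g)*1000).round(1))
E
```

```text
t 16.95 tcp [ 0.4962 -0.2526  0.034 ] grasp [ 0.5026 -0.2392  0.0459] w 60.3 F [-0.4 -0.3 -1.8]
[[ 0.285  0.898 -0.336]
 [ 0.56  -0.441 -0.702]
 [-0.778  0.012 -0.628]]
[ 0.32  0.73 -0.49  1.7   1.    1.57 -1.06]
mouth [-1.32878264e-02  3.52459559e-04  1.00036159e+00]
[ 7.8 -4.1 10.9]
```

arm_command([
  [[0.12, -0.08, 0.18], [0, 0, 0]],
  [[0.12, -0.08, 0.18], [0, 0, 0]],
  [[0, 0, 0], [0, 0, 0]],
])

```text
clock: 17.25
eef_pos: [0.4929, -0.2534, 0.0264]
tool_rot: [2.108, 1.304, -0.994]
force: [-0.3, -0.1, -0.5]
gripper_width: 0.69
```

arm_command([
  [[0.08, -0.03, 0.09], [0, 0, 0]],
  [[0, 0, 0], [0, 0, 0]],
])

```text
clock: 17.45
eef_pos: [0.4921, -0.2538, 0.0242]
tool_rot: [2.108, 1.304, -0.993]
force: [-0.4, 0.2, -2.1]
gripper_width: 0.692
```

```bash
python3 - <<'E'
from h import *
s,M,g=st()
m=-M@np.array([.782,0,.624]); print("mouth",m)
print((M.T@(np.array([.4975,-.2407,.032])-g)*1000).round(1))
im=env.snapshot("scene");cv2.imwrite("pics/s18.png",im[:,:,::-1]);ov("pics/s18.png","pics/o2.png","scene",g-.025*m,m,120,270,120,90,6)
E
```

```text
t 17.45 tcp [ 0.4921 -0.2538  0.0242] grasp [ 0.4984 -0.2404  0.0361] w 60.2 F [-0.4  0.2 -2.1]
[[ 0.287  0.898 -0.334]
 [ 0.56  -0.44  -0.702]
 [-0.777  0.015 -0.629]]
[ 0.32  0.74 -0.49  1.71  1.01  1.55 -1.08]
mouth [-1.65724289e-02  8.50268939e-05  1.00031262e+00]
[ 2.8 -0.8  3.1]
```

View pics/o2.png

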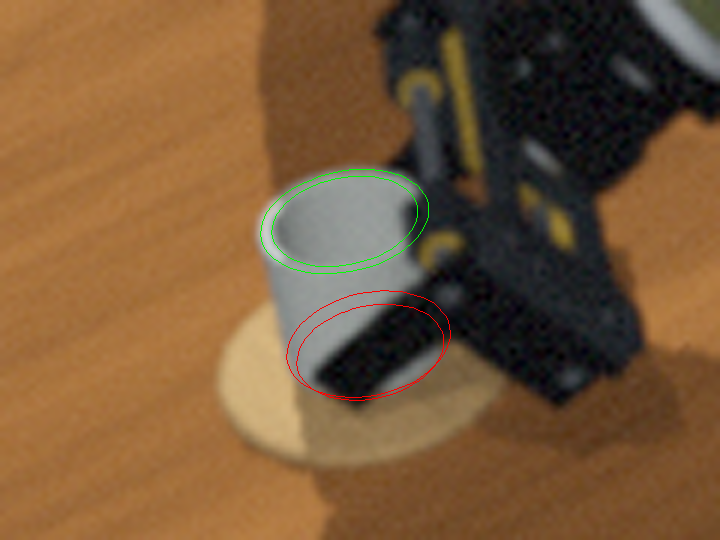

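arm_command([
  [[0.08, 0, 0.07], [0, 0, 0]],
  [[0, 0, 0], [0, 0, 0]],
])

```text
clock: 17.7
eef_pos: [0.4924, -0.2539, 0.0223]
tool_rot: [2.108, 1.303, -0.993]
force: [0.2, -0.3, -2.1]
gripper_width: 0.692
```

arm_command([
  [[0.06, 0, 0.05], [0, 0, 0]],
  [[0, 0, 0], [0, 0, 0]],
])

```text
clock: 17.9
eef_pos: [0.4927, -0.254, 0.0212]
tool_rot: [2.108, 1.303, -0.993]
force: [-1.0, -0.4, -0.7]
gripper_width: 0.694
```

arm_command([
  [[0.06, 0, 0.05], [0, 0, 0]],
  [[0, 0, 0], [0, 0, 0]],
])

```text
clock: 18.1
eef_pos: [0.4928, -0.254, 0.0213]
tool_rot: [2.106, 1.3, -0.994]
force: [0.5, 0.0, -1.2]
gripper_width: 0.69
```

arm_command([
  [[0.06, 0, 0.05], [0, 0, 0]],
  [[0, 0, 0], [0, 0, 0]],
])

```text
clock: 18.3
eef_pos: [0.4929, -0.2541, 0.0214]
tool_rot: [2.105, 1.298, -0.996]
force: [0.0, 1.4, -1.1]
gripper_width: 0.691
```

arm_command([
  [[0, 0, 0], [0, 0, 0]],
  [[0, 0, 0], [0, 0, 0]],
  [[0, 0, 0], [0, 0, 0]],
], fingers=64)

```text
clock: 18.6
eef_pos: [0.4931, -0.2543, 0.0209]
tool_rot: [2.105, 1.299, -0.995]
force: [0.7, -0.0, 0.2]
gripper_width: 0.732
```

arm_command([
  [[0, 0, 0], [0, 0, 0]],
  [[0, 0, 0], [0, 0, 0]],
  [[0, 0, 0], [0, 0, 0]],
  [[0, 0, 0], [0, 0, 0]],
], fingers=87)

```text
clock: 19.0
eef_pos: [0.493, -0.2545, 0.0205]
tool_rot: [2.105, 1.299, -0.995]
force: [0.3, -0.0, 0.5]
gripper_width: 0.969
```

```bash
python3 - <<'E'
from h import *
s,M,g=st()
im=env.snapshot("scene");cv2.imwrite("pics/s19.png",im[:,:,::-1]);ov("pics/s19.png","pics/o3.png","scene",[.4984,-.2404,.007],[0,0,1],120,270,120,90,6)
im=env.snapshot("wrist");cv2.imwrite("pics/w19.png",im[:,:,::-1])
E
```

```text
t 19.0 tcp [ 0.493  -0.2545  0.0205] grasp [ 0.4993 -0.2411  0.0324] w 84.3 F [ 0.3 -0.   0.5]
[[ 0.289  0.897 -0.334]
 [ 0.556 -0.441 -0.705]
 [-0.78   0.018 -0.626]]
[ 0.32  0.74 -0.49  1.71  1.01  1.55 -1.08]
```

View pics/o3.png

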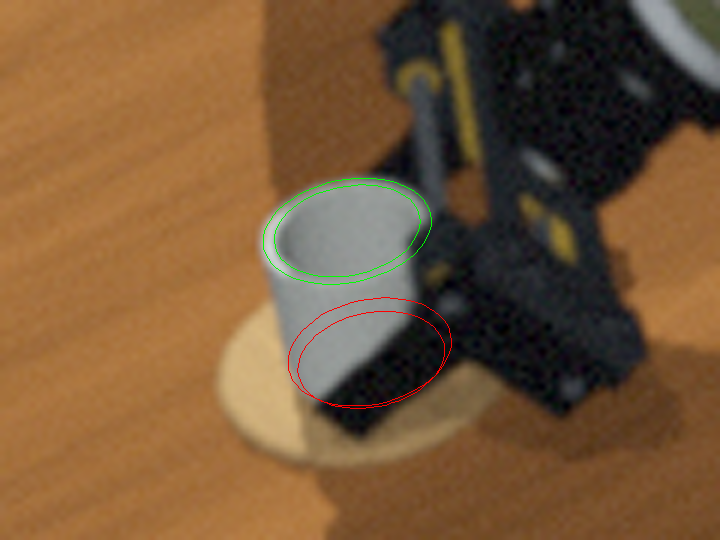

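View pics/w19.png

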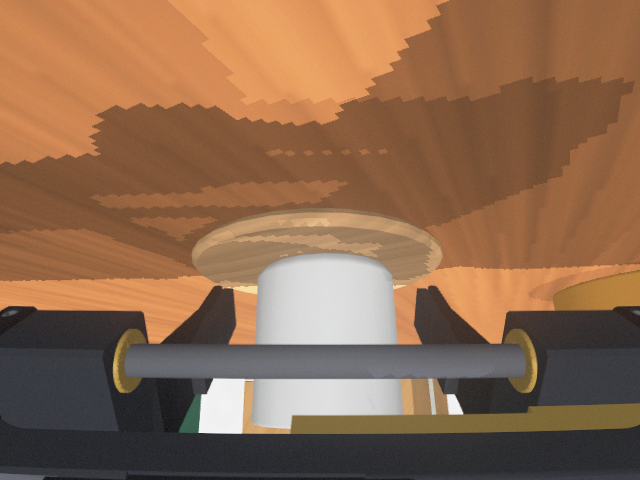

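arm_command([
  [[0, 0, -0.3], [0, 0, 0]],
  [[0, 0, -0.6], [0, 0, 0]],
  [[0, 0, -1], [0, 0, 0]],
  [[0, 0, -1], [0, 0, 0]],
  [[0, 0, -1], [0, 0, 0]],
  [[-0.6, 0, -0.8], [0, 0, 0]],
  [[-0.78, 0, -0.6], [0, 0, 0]],
  [[-0.78, 0, -0.6], [0, 0, 0]],
])

```text
clock: 19.9
eef_pos: [0.5212, -0.1897, 0.1345]
tool_rot: [2.104, 1.303, -0.997]
force: [-0.2, 0.1, -0.0]
gripper_width: 1.002
```

```bash
python3 - <<'E'
from h import *
s,M,g=st()
im=env.snapshot("scene");cv2.imwrite("pics/s20.png",im[:,:,::-1])
im=env.snapshot("side");cv2.imwrite("pics/d20.png",im[:,:,::-1])
E
```

```text
t 19.9 tcp [ 0.5212 -0.1897  0.1345] grasp [ 0.5275 -0.1763  0.1464] w 87.2 F [-0.2  0.1 -0. ]
[[ 0.285  0.898 -0.334]
 [ 0.558 -0.439 -0.704]
 [-0.779  0.014 -0.626]]
[ 0.25  0.63 -0.55  1.6   0.92  1.74 -0.99]
```

View pics/s20.png

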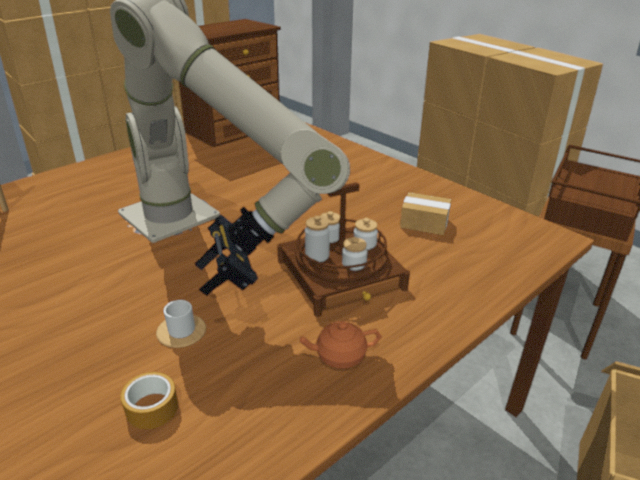

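View pics/d20.png

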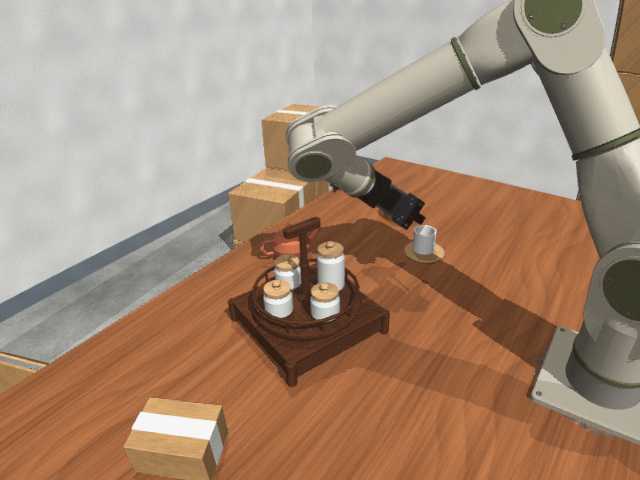

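arm_command([
  [[-0.78, 0, -0.62], [0, 0, 0]],
  [[-0.78, 0, -0.62], [0, 0, 0]],
  [[-0.78, 0, -0.62], [0, 0, 0]],
  [[0, 0, 0], [0, 0.18, 0]],
  [[0, 0, 0], [0, 0.18, 0]],
  [[0, 0, 0], [0, 0.18, 0]],
  [[0, 0, 0], [0, 0.18, 0]],
  [[0, 0, 0], [0, 0.18, 0]],
])

```text
clock: 20.8
eef_pos: [0.5224, -0.1875, 0.2058]
tool_rot: [2.562, 1.61, -0.193]
force: [-0.6, -0.3, -0.4]
gripper_width: 1.001
```

arm_command([
  [[0, 0, -0.8], [0, 0.18, 0]],
  [[0, 0, -1], [0, 0.1, 0]],
  [[0, 0, -1], [0, 0, 0]],
  [[0, 0, -1], [0, 0, 0]],
  [[0, 0, -1], [0, 0, 0]],
  [[0, 0, 0], [0, 0, 0]],
])

```text
clock: 21.4
eef_pos: [0.5154, -0.1958, 0.3126]
tool_rot: [-2.664, -1.661, -0.111]
force: [-0.4, 1.4, -0.1]
gripper_width: 1.0
```

```bash
python3 - <<'E'
from h import *
s,M,g=st()
cv2.imwrite("pics/w21.png",env.snapshot("wrist")[:,:,::-1])
print(proj("wrist",[[.58,.174,.256],[.561,.111,.188]],s))
E
```

```text
t 21.4 tcp [ 0.5154 -0.1958  0.3126] grasp [ 0.5142 -0.1966  0.3316] w 87.0 F [-0.4  1.4 -0.1]
[[ 0.438  0.897  0.06 ]
 [ 0.897 -0.441  0.038]
 [ 0.06   0.037 -0.997]]
[ 0.93  0.16 -0.69  1.52  0.05  1.45 -0.21]
[[ 109.21184158 -418.05075523]
 [ 167.4661325  -206.20495612]]
```

View pics/w21.png

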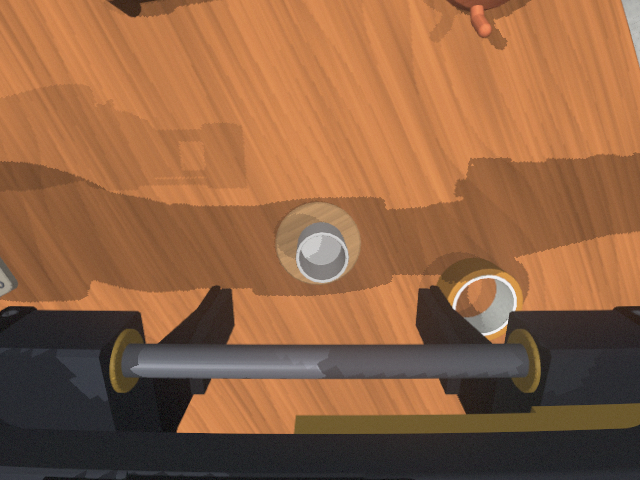

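arm_command([
  [[0.6, -0.2, 0], [0.05, -0.08, -0.1]],
  [[0.9, -0.25, 0], [0, 0, -0.09]],
  [[0.98, -0.1, 0], [0, 0, 0]],
  [[0.98, -0.1, 0], [0, 0, 0]],
  [[0.98, -0.1, 0], [0, 0, 0]],
  [[0.98, -0.1, 0], [0, 0, 0]],
  [[0.98, -0.1, 0], [0, 0, 0]],
  [[0.98, -0.1, 0], [0, 0, 0]],
])

```text
clock: 22.25
eef_pos: [0.5382, -0.0468, 0.3051]
tool_rot: [-2.528, -1.862, 0.026]
force: [0.4, 0.3, 0.3]
gripper_width: 0.997
```

```bash
python3 - <<'E'
from h import *
s,M,g=st()
cv2.imwrite("pics/w22.png",env.snapshot("wrist")[:,:,::-1])
print(proj("wrist",[[.58,.174,.256],[.561,.111,.188]],s))
print((M.T@(np.array([.581,.174,.246])-g)*1000).round(1))
E
```

```text
t 22.25 tcp [ 0.5382 -0.0468  0.3051] grasp [ 0.5385 -0.0467  0.3241] w 86.7 F [0.4 0.3 0.3]
[[ 0.297  0.955 -0.015]
 [ 0.955 -0.297 -0.008]
 [-0.012 -0.012 -1.   ]]
[ 0.7   0.2  -0.81  1.51  0.15  1.51 -0.41]
[[ 2.64855052e+02 -2.05647419e+02]
 [ 2.85792927e+02  1.89486603e-01]]
[224.3 -23.9  75.7]
```

View pics/w22.png

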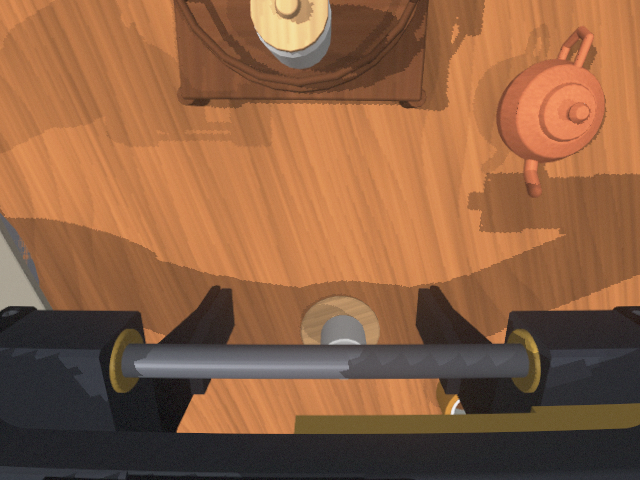

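arm_command([
  [[1, -0.1, 0], [0, 0, 0]],
  [[1, -0.1, 0], [0, 0, 0]],
  [[1, -0.1, 0], [0, 0, 0]],
  [[1, -0.1, 0], [0, 0, 0]],
  [[1, -0.1, 0], [0, 0, 0]],
  [[0.5, -0.1, 0], [0, 0, 0]],
  [[0, 0, 0], [0, 0, 0]],
])

```text
clock: 23.0
eef_pos: [0.5561, 0.0705, 0.2991]
tool_rot: [-2.515, -1.874, 0.037]
force: [-0.6, 0.4, 0.0]
gripper_width: 1.001
```

```bash
python3 - <<'E'
from h import *
s,M,g=st()
cv2.imwrite("pics/w23.png",env.snapshot("wrist")[:,:,::-1])
print(proj("wrist",[[.58,.174,.256],[.561,.111,.188],[.7105,.1331,.029]],s))
print((M.T@(np.array([.581,.174,.246])-g)*1000).round(1))
E
```

```text
t 23.0 tcp [0.5561 0.0705 0.2991] grasp [0.5565 0.0707 0.3181] w 87.1 F [-0.6  0.4  0. ]
[[ 0.286  0.958 -0.022]
 [ 0.958 -0.286 -0.01 ]
 [-0.016 -0.018 -1.   ]]
[ 0.5   0.28 -0.87  1.46  0.22  1.53 -0.66]
[[310.08643102  73.29657792]
 [315.94016129 182.22191831]
 [450.75065614  97.22300306]]
[107.1  -4.7  70.5]
```

View pics/w23.png

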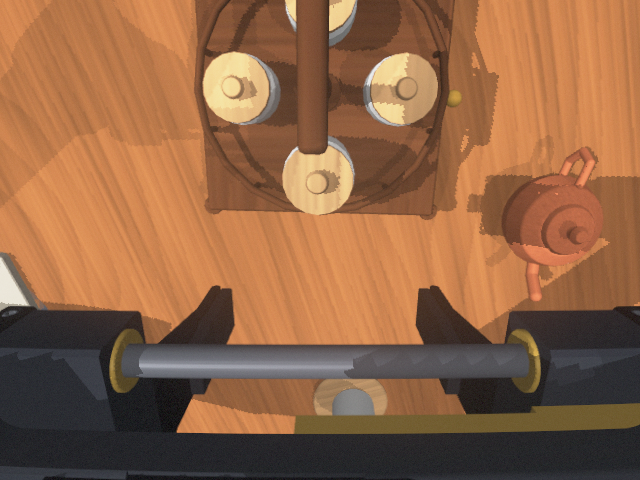

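```bash
python3 - <<'E'
from h import *
s,M,g=st()
L,Rr=px2w("wrist",[[232,87],[406.5,88]],.150,s);T=px2w("wrist",[[317,182]],.188,s)[0];k=px2w("wrist",[[454.5,98]],.029,s)[0]
b=px2w("wrist",[[313,148],[312,20]],.256,s)
B=px2w("wrist",[[214,212],[430,217]],.058,s)
ax=(L+Rr)/2;az=lambda d:np.degrees(np.arctan2(d[1],d[0]))
print(L,Rr,"axis",ax,np.linalg.norm(L-Rr))
print("tall",T,np.linalg.norm((T-ax)[:2]),az(T-ax),"jar line",az(Rr-L)-90)
print("knob",k,np.linalg.norm((k-ax)[:2]),az(k-ax)); print("bar",az(b[0]-b[1]),b); print("base side",az(B[1]-B[0]))
print((M.T@(np.array([ax[0],ax[1],.246])-g)*1000).round(1))
E
```

```text
t 23.05 tcp [0.5561 0.0696 0.299 ] grasp [0.5565 0.0698 0.318 ] w 86.8 F [ 0.4 -0.1  0.8]
[[ 0.287  0.958 -0.022]
 [ 0.958 -0.287 -0.01 ]
 [-0.016 -0.018 -1.   ]]
[ 0.5   0.28 -0.87  1.46  0.22  1.53 -0.66]
[0.51781635 0.19218182 0.15      ] [0.64439779 0.15338242 0.15      ] axis [0.58110707 0.17278212 0.15      ] 0.1323943090460926
tall [0.5618602  0.10997409 0.188     ] 0.06569086835841738 -107.03714102649451 jar line -107.04120604342057
knob [0.71425402 0.13005667 0.029     ] 0.13983409805874356 -17.79088666756042
bar -106.68371228245877 [[0.57087237 0.13807476 0.256     ]
 [0.58806779 0.19544933 0.256     ]]
base side -17.752814398377787
[106.8  -4.7  70.5]
```

arm_command([
  [[1, -0.05, 0], [-0.02, 0.02, 0]],
  [[1, -0.05, 0], [0, 0, 0]],
  [[1, -0.05, 0], [0, 0, 0]],
  [[1, -0.05, 0], [0, 0, 0]],
  [[0.9, -0.05, 0], [0, 0, 0]],
  [[0, 0, 0], [0, 0, 0]],
])

```text
clock: 23.65
eef_pos: [0.5817, 0.1651, 0.2983]
tool_rot: [2.528, 1.865, 0.004]
force: [-0.6, 0.4, -0.1]
gripper_width: 1.002
```

```bash
python3 - <<'E'
from h import *
s,M,g=st()
cv2.imwrite("pics/w24.png",env.snapshot("wrist")[:,:,::-1])
print((M.T@(np.array([.581,.173,.246])-g)*1000).round(1))
E
```

```text
t 23.65 tcp [0.5817 0.1651 0.2983] grasp [0.5816 0.1651 0.3173] w 87.2 F [-0.6  0.4 -0.1]
[[ 0.295  0.955  0.002]
 [ 0.955 -0.295  0.001]
 [ 0.002  0.002 -1.   ]]
[ 0.31  0.38 -0.89  1.36  0.29  1.53 -0.85]
[ 7.3 -3.  71.3]
```

View pics/w24.png

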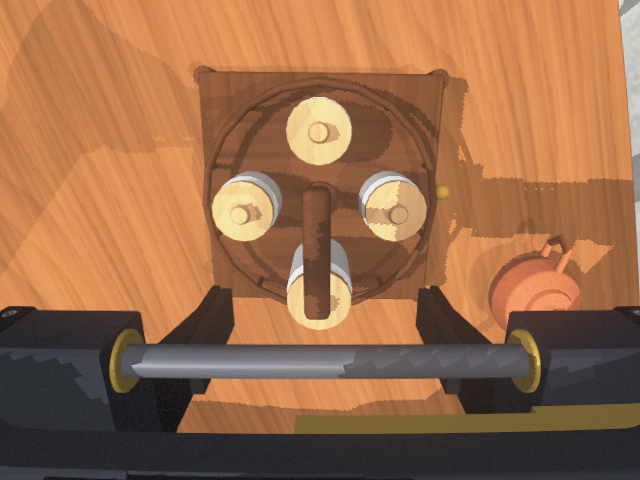

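arm_command([
  [[0.3, -0.1, 0.7], [0, 0, 0]],
  [[0.1, -0.05, 0.9], [0, 0, 0]],
  [[0, 0, 0.9], [0, 0, 0]],
  [[0, 0, 0.5], [0, 0, 0]],
  [[0, 0, 0], [0, 0, 0]],
])

```text
clock: 24.2
eef_pos: [0.5815, 0.1687, 0.2332]
tool_rot: [2.532, 1.854, 0.002]
force: [0.8, -0.9, -0.1]
gripper_width: 1.004
```

```bash
python3 - <<'E'
from h import *
s,M,g=st()
cv2.imwrite("pics/w25.png",env.snapshot("wrist")[:,:,::-1])
print((M.T@(np.array([.581,.173,.246])-g)*1000).round(1))
E
```

```text
t 24.2 tcp [0.5815 0.1687 0.2332] grasp [0.5815 0.1687 0.2522] w 87.4 F [ 0.8 -0.9 -0.1]
[[ 0.302  0.953  0.003]
 [ 0.953 -0.302 -0.001]
 [-0.001  0.003 -1.   ]]
[ 0.31  0.41 -0.88  1.47  0.32  1.41 -0.88]
[ 4.  -1.8  6.2]
```

View pics/w25.png

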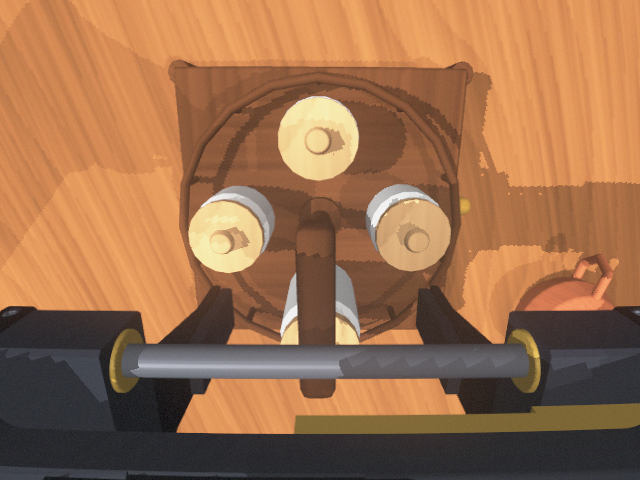

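arm_command([
  [[0.2, -0.1, 0.3], [0, 0, 0]],
  [[0, 0, 0], [0, 0, 0]],
])

```text
clock: 24.45
eef_pos: [0.5816, 0.1733, 0.2286]
tool_rot: [2.533, 1.852, 0.006]
force: [0.6, -1.5, 0.9]
gripper_width: 0.997
```

arm_command([
  [[0, 0, 0], [0, 0, 0]],
  [[0, 0, 0], [0, 0, 0]],
  [[0, 0, 0], [0, 0, 0]],
  [[0, 0, 0], [0, 0, 0]],
  [[0, 0, 0], [0, 0, 0]],
  [[0, 0, 0], [0, 0, 0]],
  [[0, 0, 0], [0, 0, 0]],
  [[0, 0, 0], [0, 0, 0]],
], fingers=8)

```text
clock: 25.25
eef_pos: [0.5823, 0.1738, 0.2304]
tool_rot: [2.532, 1.852, 0.01]
force: [-0.1, -0.2, -0.4]
gripper_width: 0.358
```

```bash
python3 - <<'E'
from h import *
s,M,g=st()
E
```

```text
t 25.25 tcp [0.5823 0.1738 0.2304] grasp [0.5822 0.1738 0.2494] w 31.1 F [-0.1 -0.2 -0.4]
[[ 0.303  0.953  0.008]
 [ 0.953 -0.303 -0.   ]
 [ 0.002  0.007 -1.   ]]
[ 0.3   0.41 -0.88  1.47  0.32  1.4  -0.89]
```

Still closing (31 mm).

arm_command([
  [[0, 0, 0.1], [0, 0, 0]],
  [[0, 0, 0], [0, 0, 0]],
  [[0, 0, 0], [0, 0, 0]],
  [[0, 0, 0], [0, 0, 0]],
])

```text
clock: 25.65
eef_pos: [0.5797, 0.1748, 0.2281]
tool_rot: [2.532, 1.856, 0.003]
force: [0.2, 0.7, 0.9]
gripper_width: 0.182
```

```bash
python3 - <<'E'
from h import *
s,M,g=st()
E
```

```text
t 25.65 tcp [0.5797 0.1748 0.2281] grasp [0.5797 0.1748 0.2471] w 15.9 F [0.2 0.7 0.9]
[[ 0.301  0.954  0.003]
 [ 0.954 -0.301 -0.001]
 [ 0.     0.003 -1.   ]]
[ 0.3   0.41 -0.88  1.47  0.32  1.4  -0.9 ]
```

arm_command([
  [[0, 0, 0], [0, 0, -0.08]],
  [[0, 0, 0], [0, 0, -0.15]],
  [[0, 0, 0], [0, 0, -0.15]],
  [[0, 0, 0], [0, 0, -0.15]],
])

```text
clock: 26.05
eef_pos: [0.5795, 0.1748, 0.2281]
tool_rot: [2.08, 2.352, 0.002]
force: [-1.4, 0.5, 1.2]
gripper_width: 0.181
```

arm_command([
  [[0, 0, 0], [0, 0, -0.15]],
  [[0, 0, 0], [0, 0, -0.15]],
  [[0, 0, 0], [0, 0, -0.15]],
  [[0, 0, 0], [0, 0, 0]],
])

```text
clock: 26.45
eef_pos: [0.5793, 0.1748, 0.2281]
tool_rot: [1.612, 2.695, 0.001]
force: [-1.3, -0.1, 2.1]
gripper_width: 0.179
```

```bash
python3 - <<'E'
from h import *
s,M,g=st()
print(np.degrees(np.arctan2(-M[1,0],-M[0,0])))
E
```

```text
t 26.45 tcp [0.5793 0.1748 0.2281] grasp [0.5792 0.1748 0.2471] w 15.6 F [-1.3 -0.1  2.1]
[[-0.473  0.881  0.001]
 [ 0.881  0.473 -0.   ]
 [-0.001  0.001 -1.   ]]
[ 0.39  0.46 -1.02  1.47  0.4   1.43 -0.15]
-61.765329160653444
```

arm_command([
  [[0, 0, 0], [0, 0, -0.15]],
  [[0, 0, 0], [0, 0, -0.15]],
  [[0, 0, 0], [0, 0, -0.15]],
  [[0, 0, 0], [0, 0, -0.15]],
  [[0, 0, 0], [0, 0, -0.15]],
  [[0, 0, 0], [0, 0, -0.12]],
  [[0, 0, 0], [0, 0, 0]],
  [[0, 0, 0], [0, 0, 0]],
])

```text
clock: 27.25
eef_pos: [0.5789, 0.1745, 0.2281]
tool_rot: [0.626, 3.079, -0.0]
force: [-2.1, -0.1, 2.5]
gripper_width: 0.179
```

```bash
python3 - <<'E'
from h import *
s,M,g=st()
print(np.degrees(np.arctan2(-M[1,0],-M[0,0])))
for n in ["wrist","scene","side"]: cv2.imwrite(f"pics/{n}30.png",env.snapshot(n)[:,:,::-1])
crop("pics/scene30.png","pics/s30c.png",260,170,160,150,4)
E
```

```text
t 27.25 tcp [0.5789 0.1745 0.2281] grasp [0.5789 0.1745 0.2471] w 15.6 F [-2.1 -0.1  2.5]
[[-0.921  0.391 -0.   ]
 [ 0.391  0.921 -0.   ]
 [-0.    -0.    -1.   ]]
[ 0.46  0.52 -1.15  1.47  0.48  1.46  0.48]
-22.993305908822848
```

View pics/wrist30.png

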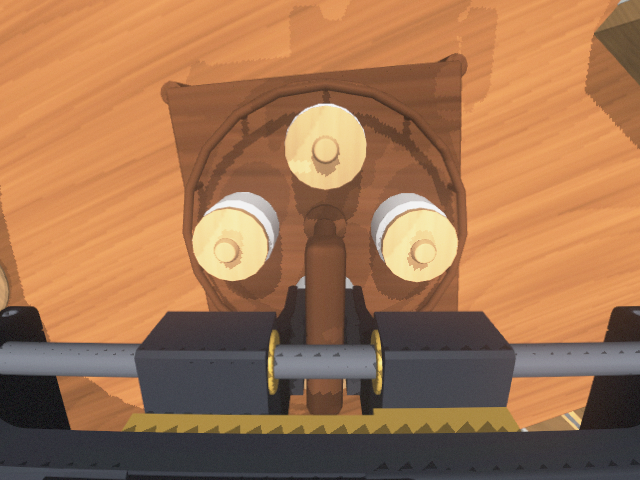

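View pics/s30c.png

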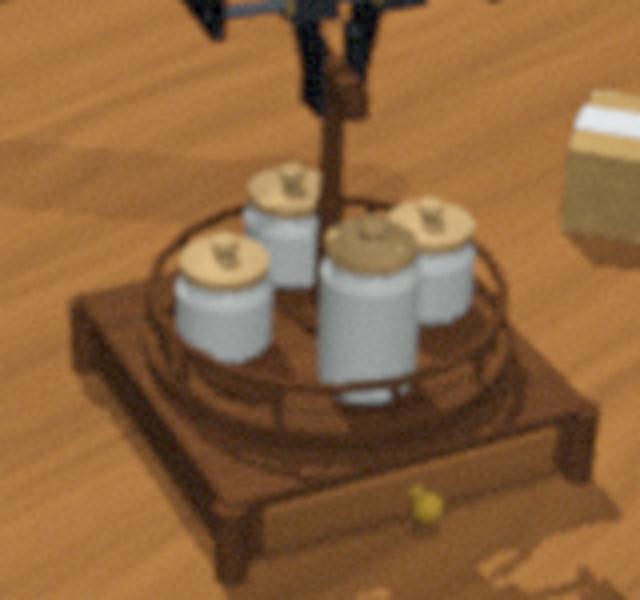

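View pics/side30.png

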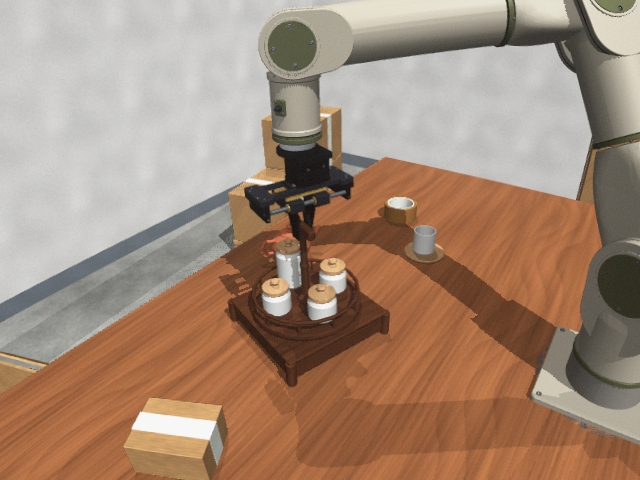

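```bash
cat > meas.py <<'E'
from h import *
import sys
def meas(s,jl,jr,jb,p1,p2):
    az=lambda d:np.degrees(np.arctan2(d[1],d[0]))
    L,Rr,Bk=px2w("wrist",[jl,jr,jb],.150,s);P=px2w("wrist",[p1,p2],.058,s)
    ax=(L+Rr)/2
    print("axis",ax,"dist",np.linalg.norm(L-Rr),"tall dir from pair",az(Rr-L)-90 ,"from back jar",az(ax-Bk),np.linalg.norm(ax-Bk),
     "base back edge -> front dir",az(P[1]-P[0])-90,np.linalg.norm(P[0]-P[1]))
E
python3 - <<'E'
from meas import *
s=env.read_state()
meas(s,[227,250],[424,251],[325.5,148.5],[170,91],[460,65])
print(px2w("scene",[[260+373.5/4,170+222/4]],.188),px2w("scene",[[260+427/4,170+506/4]],.029))
crop("pics/wrist30.png","pics/w30c.png",150,50,160,120,5)
crop("pics/wrist30.png","pics/w30d.png",330,50,160,120,5)
E
```

```text
axis [0.57937252 0.17541314 0.15      ] dist 0.13116027133908306 tall dir from pair -23.133401253287843 from back jar -22.755152910118532 0.06612170668356773 base back edge -> front dir -18.073479059256087 0.236405750843078
[[0.64510913 0.1468214  0.188     ]] [[0.71204277 0.13273547 0.029     ]]
```

View pics/w30c.png

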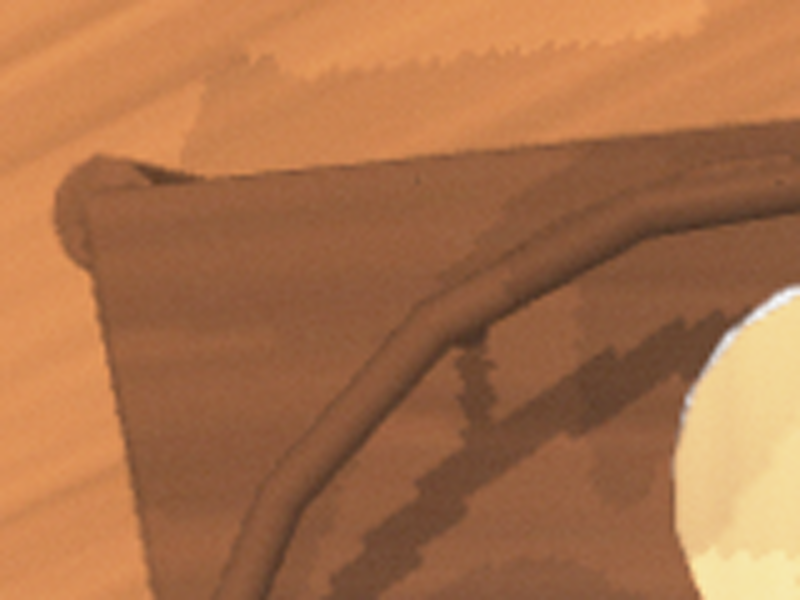

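View pics/w30d.png

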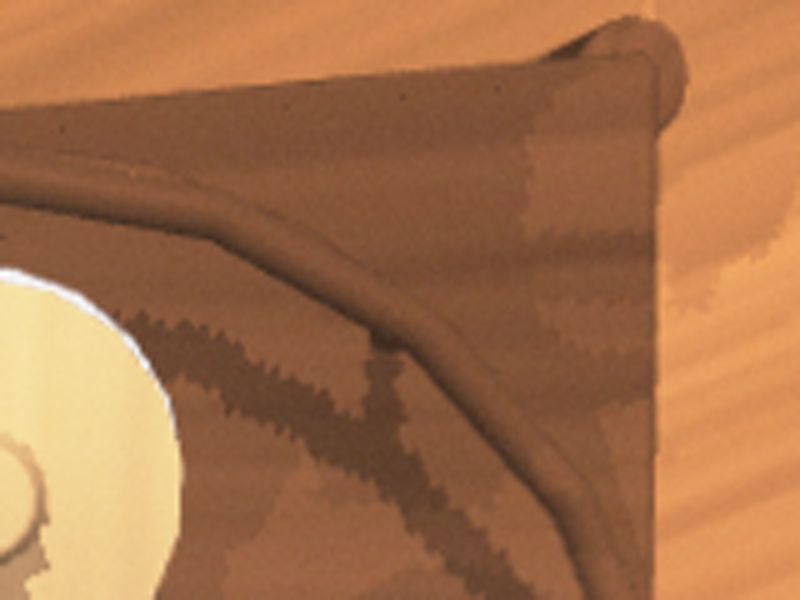

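arm_command([
  [[0, 0, 0], [0, 0, -0.08]],
  [[0, 0, 0], [0, 0, -0.035]],
  [[0, 0, 0], [0, 0, 0]],
  [[0, 0, 0], [0, 0, 0]],
])

```text
clock: 27.8
eef_pos: [0.5789, 0.1744, 0.2281]
tool_rot: [0.489, 3.103, -0.001]
force: [-1.2, 0.0, 1.9]
gripper_width: 0.178
```

```bash
python3 - <<'E'
from meas import *
s,M,g=st()
print(np.degrees(np.arctan2(-M[1,0],-M[0,0])))
for n in ["wrist","scene"]: cv2.imwrite(f"pics/{n}31.png",env.snapshot(n)[:,:,::-1])
a=cv2.imread("pics/wrist31.png")
cv2.imwrite("pics/w31.png",cv2.resize(a[40:280,150:480],None,fx=2.4,fy=2.4,interpolation=cv2.INTER_CUBIC))
crop("pics/scene31.png","pics/s31c.png",260,170,160,150,4)
E
```

```text
t 27.8 tcp [0.5789 0.1744 0.2281] grasp [0.5789 0.1744 0.2471] w 15.5 F [-1.2  0.   1.9]
[[-0.951  0.308  0.   ]
 [ 0.308  0.951 -0.001]
 [-0.001 -0.001 -1.   ]]
[ 0.47  0.53 -1.17  1.47  0.49  1.46  0.56]
-17.925847421875606
```

View pics/w31.png

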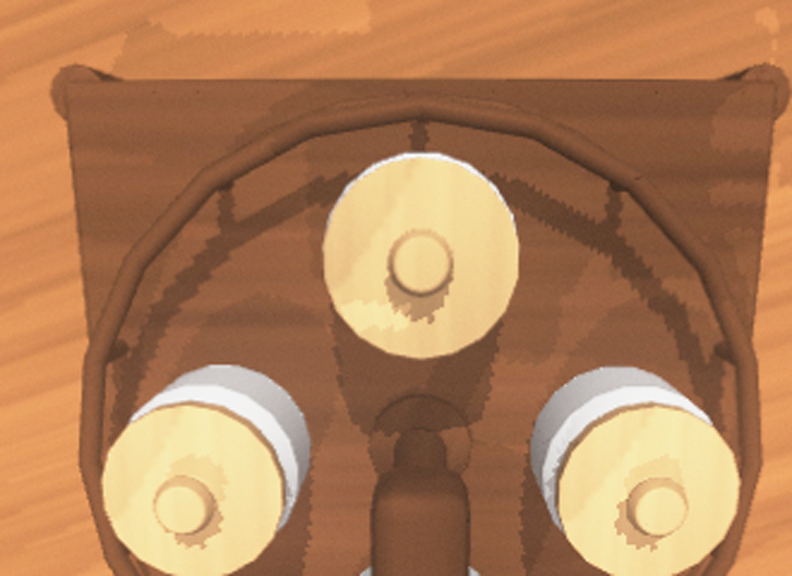

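View pics/s31c.png

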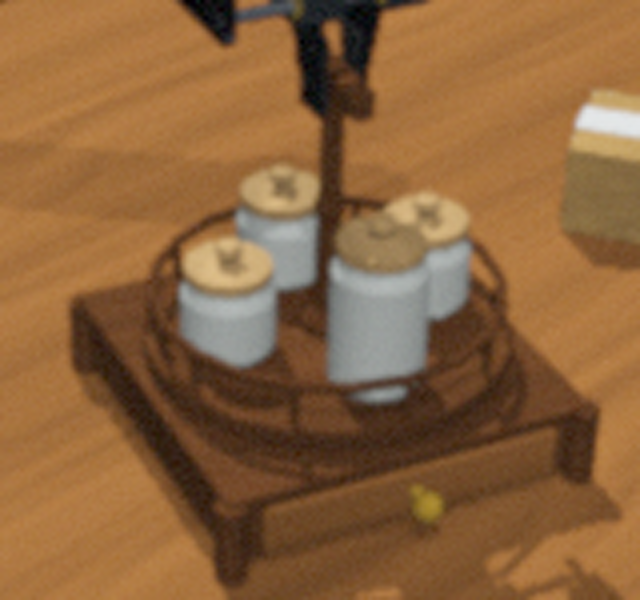

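```bash
python3 - <<'E'
from meas import *
s=env.read_state()
f=lambda x,y:[150+x/2.4,40+y/2.4]
meas(s,f(183,507),f(659,507),f(420,261),f(66,80),f(773,80))
print(s['joint_vel'].round(3),s['clock'])
T=px2w("scene",[[260+379/4,170+221/4]],.188)[0];k=px2w("scene",[[260+427/4,170+506/4]],.029)[0];print(T,k)
for ax in ([.580,.1745],): print([np.degrees(np.arctan2(p[1]-ax[1],p[0]-ax[0])) for p in (T,k)])
cv2.imwrite("pics/side31.png",env.snapshot("side")[:,:,::-1])
crop("pics/side31.png","pics/d31c.png",340,190,120,90,6)
ov("pics/scene31.png","pics/o31.png","scene",[.4984,-.2404,.007],[0,0,1],120,270,120,90,6)
E
```

```text
axis [0.57977262 0.1749377  0.15      ] dist 0.13212957651502436 tall dir from pair -17.845233999513525 from back jar -17.60408718885488 0.06650031424638371 base back edge -> front dir -17.8559478503591 0.23840341736579707
[-0.    -0.    -0.001 -0.001  0.002  0.     0.007] 27.9
[0.64641889 0.14996273 0.188     ] [0.71204277 0.13273547 0.029     ]
[np.float64(-20.275851804420814), np.float64(-17.551927208598634)]
```

View pics/d31c.png

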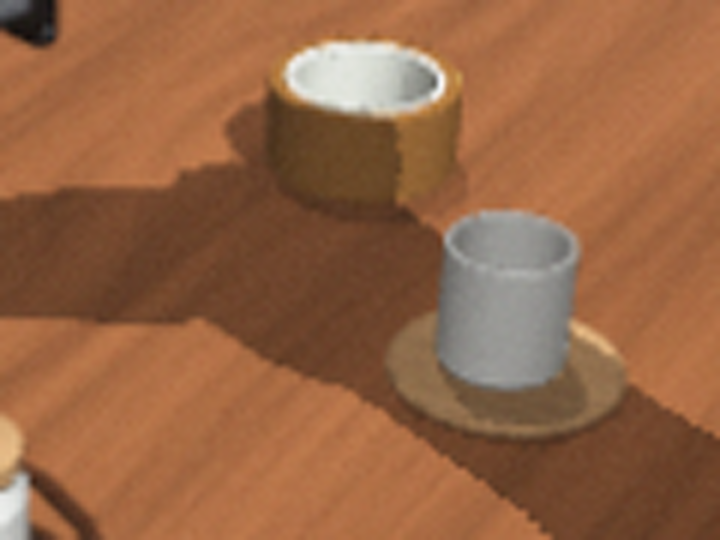

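View pics/o31.png

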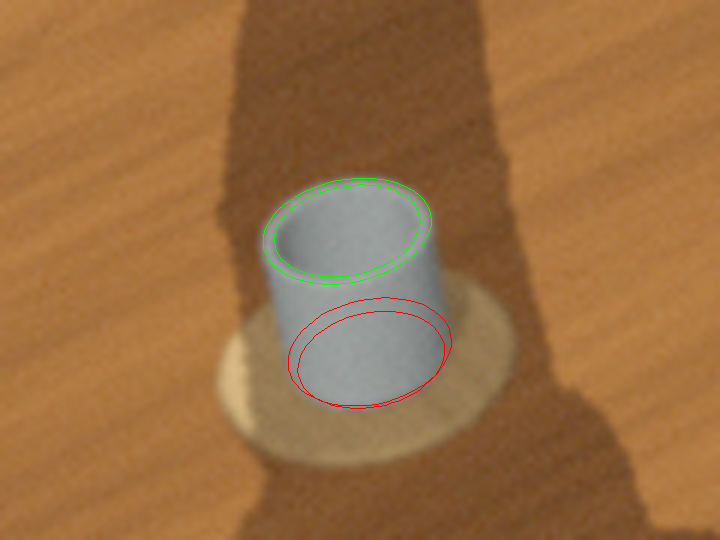

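arm_command([
  [[0, 0, 0], [0, 0, 0]],
  [[0, 0, 0], [0, 0, 0]],
  [[0, 0, 0], [0, 0, 0]],
])

```text
clock: 28.25
eef_pos: [0.5789, 0.1744, 0.2281]
tool_rot: [0.49, 3.102, -0.001]
force: [-1.5, 0.5, 2.1]
gripper_width: 0.179
```

```bash
python3 - <<'E'
from h import *
s,M,g=st();print(np.degrees(np.arctan2(-M[1,0],-M[0,0])),s['joint_vel'].round(3))
print(env.sign_off())
E
```

```text
t 28.25 tcp [0.5789 0.1744 0.2281] grasp [0.5789 0.1744 0.2471] w 15.5 F [-1.5  0.5  2.1]
[[-0.951  0.308  0.001]
 [ 0.308  0.951 -0.001]
 [-0.001 -0.001 -1.   ]]
[ 0.47  0.53 -1.17  1.47  0.49  1.46  0.56]
-17.945384627205495 [ 0.001  0.001 -0.001  0.001 -0.001 -0.    -0.002]
the job is handed in; nothing more can be done
None
```

The job is done and was handed in at 28.25 s. The cup stands mouth-up on the coaster, and the carousel is held with its tall jar at the front, above the drawer knob.

- **Cup:** I turned it over in two quarter turns, laying it on its side on the coaster between them to change grip. I then stood it upright on the coaster and let go. In the last scene picture it matches an upright cup within about 1 mm of the coaster's centre, and the side picture also shows it upright on the coaster.
- **Carousel:** I gripped the middle handle and turned it about 89°. The gripper still holds it (fingers at 15.5 mm on the 16 mm bar), with the arm at rest and about 2–3 N on the tool.
- **Alignment, with one disagreement:** The wrist camera puts the tall jar at −17.6° to −17.8° and the caddy's front at −17.9°, so they agree to about 0.3°. The scene camera puts the tall jar about 2.7° (about 3 mm) off the knob. It was off by roughly 2° the same way before the turn, so I trusted the wrist camera.
- **Bystanders:** The arm never touched the teapot, the tape roll or the carton, and they look unmoved in the pictures. I did not measure their positions again at the end.

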